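# Pack the inspected sample vial in its hinged case

### The job

Open the hinged case, lift the small vial off the sloped rest under the lamp hood and lay it without dropping it in the two V ribs inside the case, cap towards the hinge and the vial level; then shut the lid fully. Leave the other things on the bench where they are.

Things in the scene. Friction and masses are not known exactly. Their poses are not given: they have to be found in the camera images.
- case: grey plastic clamshell case, fixed to the bench, left or right of the rest. Base 98 mm (its x) by 118 mm (its y) by 24 mm high, open on top, walls and floor 3 mm; 51 mm high with the lid shut. Origin at the centre of its underside; +x points to the hinged far side, z up
- case_nest (a point): where the middle of the vial's body belongs: on the vial's axis, 25.5 mm above the case's underside, 8 mm in front of its centre; axes as the case's. The vial lies along x on two black V ribs (8 mm long in x, 44 mm apart, 36 mm free between them, tips 44 mm apart in y and 19 mm above the underside); 38 mm free beside the vial for fingers
- lid_hinge (a point): point on the hinge axis, at the middle of the case's far rim: 49 mm behind (+x) the case's centre, 24 mm above its underside; the hinge axis is the case's y axis
- lid (a joint): lid angle in rad: 0 = shut, grows as the front edge rises, to a stop at 1.9 (leaning back past upright). Starts shut or slightly ajar (to 0.12). Stiff hinge (0.1 N m): the lid stays where it is left and must be pushed fully shut; no latch. Leave it at the stop for most room over the case
- lid_tab (a point): grip point in the black tab that juts 21 mm from the middle of the lid's front edge; tab 26 mm wide (case y), 7 mm thick, free below. The point is 11 mm out from the lid's front face, 109 mm from the hinge axis, 28.5 mm above the bench when shut. Axes turn with the lid: -x out from the hinge, z out of the lid's top. Lid: 3 mm shell 98x118x27 mm
- rest: white inspection rest on a dark steel base 170x84x8 mm, fixed. Its V ribs carry the vial and rise along the rest's +x (away from the robot) at 30 degrees from level, with a stop at the low end. Origin at the underside, straight below the middle of the vial's body (60 mm up)
- rest_hood (a point): middle of the front edge of the lamp hood's underside, 228 mm above the bench, 2.5 mm ahead of (+x) the rest's origin. From here the hood reaches 105 mm back over the vial, 60 mm wide, on a rear post: the vial can be taken only with the tool leaning back towards the robot (square to the vial = 30 degrees from vertical)
- vial: the sample vial: small closed plastic bottle with white screw cap, 75 mm long; body 36 mm across and 60 mm long, cap 27 mm across; 35 to 70 g. Origin at the centre of its base, z along its axis to the cap. Starts lying in the rest, cap end up and away from the robot
- vial_mid (a point): middle of the vial's body, on its axis, 30 mm from the base: the place to grip. In the rest 36 mm of the body's length is free here between the ribs, on both sides, and the slab below is 34 mm under the axis. Axes as the vial's
- vial_cap (a point): on the vial's axis inside its cap, 68 mm from the base
- big_vial: bystander: closed white plastic bottle standing upright near the back, 37 mm across, 85 mm tall (larger than the sample vial); origin at the centre of its base
- blue_cap: bystander: loose blue screw cap, 53 mm across, 26 mm high; origin at the centre of its underside
- marker: bystander: felt marker lying along x, 136 mm long, 13 mm thick; origin under its middle
- timer: bystander: round white twist timer, 68 mm across, 47 mm high; origin at the centre of its underside
- tweezers: bystander: steel tweezers lying flat, 129x16x9 mm; origin under the middle
- stopper: bystander: black rubber stopper, 31 mm across, 26 mm high; origin at the centre of its underside
- steel_cup: bystander: plain cup, 73 mm across, 90 mm high, near the back on the left; origin at the centre of its base

How it is judged:
On the way, in this order (a step that is already met when the one before it is completed fails the run):
1. the lid is open (past 1.2 rad) (value of joint lid above 1.2 rad), for 0.2 s.
2. the vial lies in the V ribs, let go, the lid still open (x of vial_mid in the frame of case_nest between -0.012 and 0.012 m and y of vial_mid in the frame of case_nest between -0.006 and 0.006 m and z of vial_mid in the frame of case_nest between -0.006 and 0.005 m and x of vial_cap in the frame of case_nest above 0.02 m and angle between the z axis of vial and the x axis of case, either way round below 0.15 rad and contact force between vial and the fingers below 0.1 N and linear speed of vial below 0.02 m/s and value of joint lid above 0.8 rad), for 0.2 s.
At the end, for the whole second after the job is handed in: the lid is shut (under 0.04 rad) and the vial lies still in the V ribs: middle of its body within 12 mm along, 6 mm across and 6 mm below or 5 mm above the nest point, level and along the ribs within 0.15 rad, cap towards the hinge (x of vial_mid in the frame of case_nest between -0.012 and 0.012 m and y of vial_mid in the frame of case_nest between -0.006 and 0.006 m and z of vial_mid in the frame of case_nest between -0.006 and 0.005 m and x of vial_cap in the frame of case_nest above 0.02 m and angle between the z axis of vial and the x axis of case, either way round below 0.15 rad and value of joint lid below 0.04 rad and linear speed of vial below 0.02 m/s); the robot touches nothing.
It fails at once if the vial is dropped (moves faster than 0.6 m/s while out of the fingers, a fall of about 2 cm) (contact force between vial and the fingers below 0.05 N and linear speed of vial above 0.6 m/s).
It fails at once if a bystander is moved more than 3 cm (distance of any of big_vial, blue_cap, marker, timer, tweezers, stopper, steel_cup from where it was at the start of the episode above 0.03 m).
It also fails if it takes over 72 s, if anything falls off the work surface, if the arm or the gripper's body presses on something with over 40 N, if the wrist force passes 120 N, or if a joint passes its speed limit or range.

### The arm

A 6-joint arm with a two-finger parallel gripper is mounted at the origin on a cart in front of the work surface, level with it; the furniture and walls round the work are solid. World frame = base frame: x ahead of the robot, y to its left, z up, the work surface at z = 0. Lengths are in m, angles in rad, forces in N, time in s.
With the tool pointing down it reaches from about 0.35 to 0.8 m from the base axis. Payload 7.3 kg.
Tool frame: the origin (TCP) lies on the centre line of the jaws, within the pads' length; the fingertips stand 8 mm ahead of it and the grasp point (between the pads) lies 11 mm behind it; z points along the fingers, y is the direction in which the jaws open and shut (so a half turn about z gives the same grasp; the last joint's range is limited). The gripper opens to 85 mm and grips with 20 to 120 N. Pads are 22 mm wide; open, the fingers measure 114 mm over their backs; the gripper's body (76 mm by 85 mm) begins 54 mm behind the grasp point. The pads swing forward as they close: fully open they stand 13 mm farther back than shut.
Start: joints at [1.048, 0.342, 1.524, -0, 1.275, -0.146], TCP at [0.193, 0.488, 0.239] pointing down, gripper open.
Joint ranges: [-2.53, 2.53], [-0.77, 2.02], [0.04, 2.7], [-1, 4.14], [0.28, 2.66], [-3.11, 3.11]. Speed limits (rad/s): [2.57, 2.57, 3.14, 3.14, 3.14, 3.14].

### API

Orientations are given as [roll, pitch, yaw] about the fixed x, y, z axes, in that order (R = Rz(yaw) Ry(pitch) Rx(roll)).
In Python, from station import ctrl, capture gives the robot as it stands. The module is installed in compiled form; this text tells all that it offers.
- The arm moves only by the tool step_arm, never from a script. Its argument "deltas" is a list that holds one entry, the list of rows, each a list of 5 numbers: the finger opening in cm, from 0 to 8.54, then the shift along the world's x, y, z in cm, then the turn about the world's z in degrees. In form: [[[gripper, tx, ty, tz, twist], ...]]. A call has exactly 8 rows; each row shifts and turns the commanded pose from where the row before left it; what a row does not reach is not made up. A row lasts 1/12 s, in which the tool goes at most 41.7 mm and 7.16 degrees, less where a joint would pass 70% of its speed; a pose out of reach is approached as far as the arm can. A call with a gripper value outside its range is refused whole. The fingers move at their own pace and stop on an object; the grip force is fixed at half the most. Time passes only in rows, so rows that do not move let the fingers close, or fill a call up. It gives the time, the measured TCP pose, the force and the opening at its end, in the units of the state.
- ctrl.get_obs(): the state, without advancing time (a new reading comes with each control period).
- capture(name): name is "side" or "top" or "wrist"; returns a dict with "frame" (400x640x3 uint8, red, green, blue), "K" (3x3 intrinsics, pixels), "R" (3x3) and "t" (3): a world point X has camera coordinates R X + t; the wrist camera has in their place "mount" (4x4, takes a point from camera to tool coordinates, whose origin is the TCP and whose axes are the flange's). Camera axes: x right, y down, z forward; pixel columns grow to the right and rows downward; lengths in m; the calibration is good to about 2 mm. A picture is of the moment at which its call begins: read the wrist's pose just before it. There is no depth.
- ctrl.sign_off(): hands the job in, once; it reports no verdict.
The state is a dict: "t": time; "joints": joint angles; "dq": joint speeds; "effort": joint torques, N m; "tcp_pos": TCP position; "tcp_rot": TCP orientation; "ft_force": force on the tool from outside, world axes, zero at the start; "moment": the same for the moment, N m; "gripper_width": finger opening in m.
Only numpy, scipy, OpenCV 4.12 (cv2) and the standard library are available. Lean on these libraries where they do the work, as an engineer would, in place of code of your own. Each camera call takes 0.05 s, during which the arm holds its last target. There are 200 camera calls.

## Working session

There is one attempt and no reset: what is moved stays moved. The work goes in short steps, Python scripts to look and compute and a tool call to move; the robot and the scene stay as the last step left them, time stands still between calls to the robot, and variables do not carry over. Pictures are saved under pics/ and viewed, about 8 in all and at most 12, crops included, and the job is handed in when it is done.

Besides the shell and the picture viewer there is one more tool, called after "Request:" as name(argument=value, ...) on one line, values as JSON. step_arm: Moves the arm, as the interface text tells. Its arguments: {"type":"object","properties":{"deltas":{"type":"array"}},"required":["deltas"]}

```bash
mkdir -p pics; cat > h.py <<'E'
from station import ctrl, capture
import numpy as np, cv2
def snap(n,f):
    c=capture(n); cv2.imwrite(f,c["frame"][:,:,::-1]); return c
def ray(c,u,v,z):
    "world point at height z on pixel ray"
    C=-c["R"].T@c["t"]; d=c["R"].T@np.linalg.solve(c["K"],[u,v,1.]); return C+d*(z-C[2])/d[2]
def proj(c,X):
    p=c["K"]@(c["R"]@np.asarray(X,float)+c["t"]); return p[:2]/p[2]
E
python3 - <<'E'
from h import *
import pickle
print(ctrl.get_obs())
d={}
for n in("side","top","wrist"):
    c=snap(n,f"pics/{n}0.png"); d[n]=c
    print(n,{k:np.round(v,4).tolist() for k,v in c.items() if k!="frame"})
pickle.dump(d,open("c0.pkl","wb"))
E
```

```text
{'t': 0.0, 'joints': array([ 1.04799544e+00,  3.42728556e-01,  1.52502056e+00,  9.66580658e-06,
        1.27538201e+00, -1.45988976e-01]), 'dq': array([-0.00042069,  0.00180646, -0.0014822 ,  0.00075653,  0.00135045,
       -0.00107226]), 'effort': array([ 8.57887353e-04, -4.33666670e+01, -2.46020132e+01, -6.55235567e-05,
        7.61905656e-03,  2.73127526e-06]), 'tcp_pos': array([0.19295517, 0.487842  , 0.23862168]), 'tcp_rot': array([-3.14007189e+00, -2.32948197e-04,  2.76477774e+00]), 'ft_force': array([-0.11780427,  0.23132252,  0.99279689]), 'moment': array([ 0.00306866, -0.02987658,  0.01027028]), 'gripper_width': 0.0855250482809059}
side {'K': [[414.6038, 0.0, 316.5818], [0.0, 414.6038, 192.3725], [0.0, 0.0, 1.0]], 'R': [[0.9971, 0.0761, -0.0006], [0.0331, -0.4416, -0.8966], [-0.0685, 0.894, -0.4429]], 't': [-0.5637, 0.0913, 1.4139]}
top {'K': [[436.2209, 0.0, 318.8985], [0.0, 436.2209, 199.6688], [0.0, 0.0, 1.0]], 'R': [[0.0397, -0.9992, 0.0055], [-0.9782, -0.04, -0.2037], [0.2038, 0.0027, -0.979]], 't': [-0.0491, 0.5973, 1.268]}
wrist {'K': [[277.5912, 0.0, 324.2014], [0.0, 277.5912, 196.6202], [0.0, 0.0, 1.0]], 'mount': [[0.0013, -0.9506, -0.3104, 0.0795], [1.0, 0.0017, -0.0009, -0.0003], [0.0013, -0.3104, 0.9506, -0.1346], [0.0, 0.0, 0.0, 1.0]]}
```

View pics/top0.png

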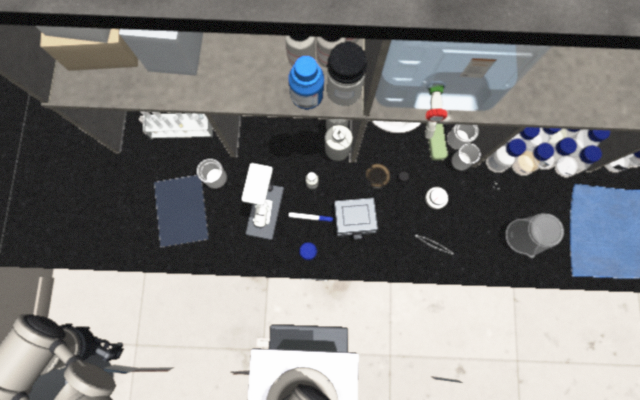

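View pics/side0.png

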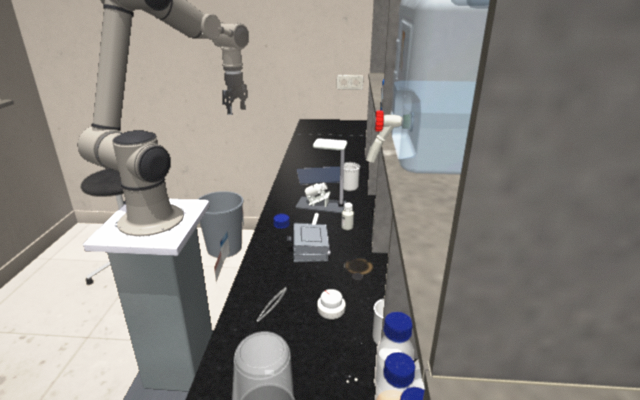

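Top view: rest at (265,212) with hood at (257,183), case at (356,216) with its tab at (358,237), marker lying between at (310,217), blue cap (308,251), big vial (312,180). Side view agrees. I'll zoom both crops in one picture.

```bash
python3 - <<'E'
import cv2,numpy as np
a=cv2.imread("pics/top0.png")[155:255,230:390]; b=cv2.imread("pics/side0.png")[130:270,260:400]
a=cv2.resize(a,(800,500),interpolation=cv2.INTER_CUBIC)
cv2.imwrite("pics/zt.png",a)
b=cv2.resize(b,(600,600),interpolation=cv2.INTER_CUBIC);cv2.imwrite("pics/zs.png",b)
E
```

```text
(no output)
```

View pics/zt.png

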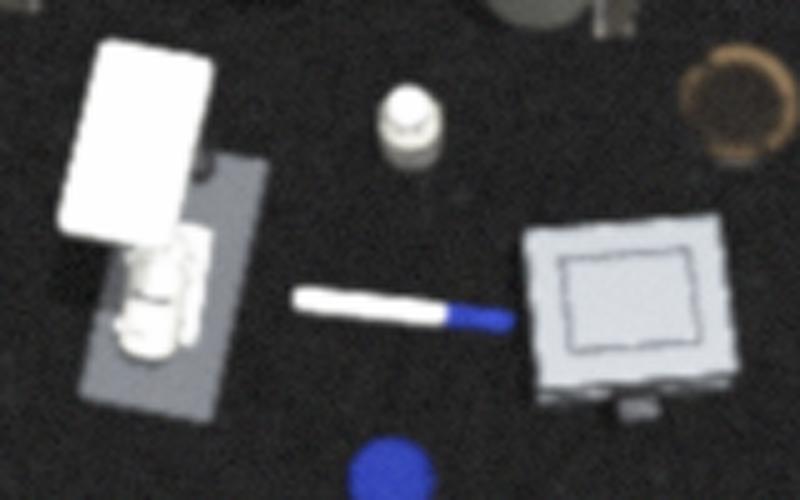

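```bash
python3 - <<'E'
from h import *
import pickle
c=pickle.load(open("c0.pkl","rb"))["top"]
P=lambda u,v,z:ray(c,230+u/5,155+v/5,z)
L=np.array([P(*p,.051) for p in[(525,230),(718,215),(738,372),(537,388)]])
print("lid",L.round(4),L.mean(0))
f=(L[0]+L[1]-L[2]-L[3]);print("case yaw",np.degrees(np.arctan2(f[1],f[0])), np.linalg.norm(L[0]-L[1]),np.linalg.norm(L[0]-L[3]))
g=L[0]-L[1];print("yaw from y",np.degrees(np.arctan2(-g[0],g[1])))
print("tab",P(637,408,.0285))
R=np.array([P(*p,.008) for p in[(268,158),(212,422),(80,395)]]);print("rest",R.round(4), "yaw",np.degrees(np.arctan2(*(R[0]-R[1])[1::-1])),"ctr",(R[0]+R[2])/2)
for z in(.228,.235):
  H=np.array([P(*p,z) for p in[(62,230),(175,245),(213,62),(105,40)]]);print("hood",H.round(4),H.mean(0),(H[0]+H[1])/2,np.linalg.norm(H[0]-H[1]),np.linalg.norm(H[0]-H[3]))
for n,p in dict(mL=(292,298,.007),mR=(515,320,.007),blue=(392,478,.026),big=(410,100,.085),vialbasebottom=(145,350,.05)).items(): print(n,P(*p))
E
```

```text
lid [[ 0.5989 -0.0746  0.051 ]
 [ 0.6132 -0.193   0.051 ]
 [ 0.5163 -0.2065  0.051 ]
 [ 0.5016 -0.085   0.051 ]] [ 0.55749137 -0.13974528  0.051     ]
case yaw 7.018390035578366 0.11927560792894012 0.0978238541630578
yaw from y 6.8696996717179495
tab [ 0.49472584 -0.14773312  0.0285    ]
rest [[0.648  0.0894 0.008 ]
 [0.4779 0.1148 0.008 ]
 [0.4914 0.198  0.008 ]] yaw -8.471368519736227 ctr [0.5696899 0.1437263 0.008    ]
hood [[0.5523 0.1773 0.228 ]
 [0.5467 0.1168 0.228 ]
 [0.648  0.1029 0.228 ]
 [0.6579 0.162  0.228 ]] [0.60120736 0.13974008 0.228     ] [0.54948203 0.1470556  0.228     ] 0.060685774349848086 0.10668157394006171
hood [[0.5509 0.176  0.235 ]
 [0.5453 0.1159 0.235 ]
 [0.646  0.1021 0.235 ]
 [0.6559 0.1608 0.235 ]] [0.59952221 0.13870204 0.235     ] [0.54811578 0.14597245 0.235     ] 0.06031162099556324 0.10602383711198796
mL [0.55824194 0.06930041 0.007     ]
mR [ 0.54991452 -0.07166916  0.007     ]
blue [0.44604105 0.00085003 0.026     ]
big [ 0.66937136 -0.00116774  0.085     ]
vialbasebottom [0.51533286 0.15363007 0.05      ]
```

View pics/zs.png

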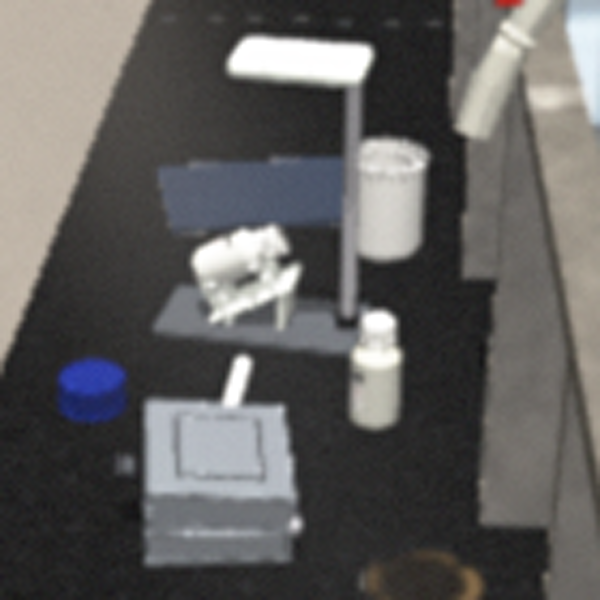

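Side crop: lid nearly shut (faint gap at the seam), vial lies on the slope with its cap up and back, the hood above it. Now moving towards the tab.

Request:
step_arm(deltas=[[[8.5,2.6,-2.35,0,3.6],[8.5,2.6,-2.35,0,3.6],[8.5,2.6,-2.35,0,3.6],[8.5,2.6,-2.35,0,3.6],[8.5,2.6,-2.35,0,3.6],[8.5,2.6,-2.35,0,3.6],[8.5,2.6,-2.35,0,3.6],[8.5,2.6,-2.35,0,3.4]]])

```text
t: 0.82
tcp_pos: [0.4021, 0.2988, 0.2392]
tcp_rot: [-3.142, -0.0, -3.016]
ft_force: [1.6, 0.5, 0.2]
gripper_width: 0.0851
```

Request:
step_arm(deltas=[[[8.5,0.3,-3.7,0,0],[8.5,0.3,-3.7,0,0],[8.5,0.3,-3.7,0,0],[8.5,0.3,-3.7,0,0],[8.5,0.3,-3.7,0,0],[8.5,0.3,-3.7,0,0],[8.5,0.3,-3.7,0,0],[8.5,0.3,-3.7,0,0]]])

```text
t: 1.48
tcp_pos: [0.4248, 0.0025, 0.2393]
tcp_rot: [3.141, -0.0, -3.019]
ft_force: [0.8, -0.1, -0.3]
gripper_width: 0.0852
```

Request:
step_arm(deltas=[[[8.5,0.8,-3.2,-1.0,0],[8.5,0.8,-3.2,-1.5,0],[8.5,0.8,-3.2,-2,0],[8.5,0.8,-3.2,-2,0],[8.5,0.8,-2.2,-2,0],[8.5,0,0,-1.5,0],[8.5,0,0,0,0],[8.5,0,0,0,0]]])

```text
t: 2.15
tcp_pos: [0.4645, -0.1455, 0.1387]
tcp_rot: [3.14, -0.002, -3.02]
ft_force: [0.1, -0.3, 0.3]
gripper_width: 0.0856
```

```bash
python3 - <<'E'
from h import *
from scipy.spatial.transform import Rotation as Rn
o=ctrl.get_obs();print(o["t"],o["tcp_pos"],o["tcp_rot"],o["joints"])
c=snap("wrist","pics/w1.png")
Rt=Rn.from_euler("xyz",o["tcp_rot"]).as_matrix();M=c["mount"]
Rc=(Rt@M[:3,:3]).T;tc=-Rc@(Rt@M[:3,3]+o["tcp_pos"])
cc=dict(K=c["K"],R=Rc,t=tc)
print(proj(cc,[.498,-.147,.0285]),[proj(cc,p).round() for p in([.5989,-.0746,.051],[.6132,-.193,.051],[.5163,-.2065,.051],[.5016,-.085,.051])])
E
```

```text
2.15 [ 0.46445003 -0.14552191  0.13869538] [ 3.13982887e+00 -2.23450299e-03 -3.01977308e+00] [-4.61409072e-01  3.85276161e-01  1.76851435e+00  2.88897014e-04
  9.90638631e-01 -2.15418171e+00]
[318.72170887 229.44992336] [array([378., 338.]), array([260., 338.]), array([250., 251.]), array([386., 251.])]
```

View pics/w1.png

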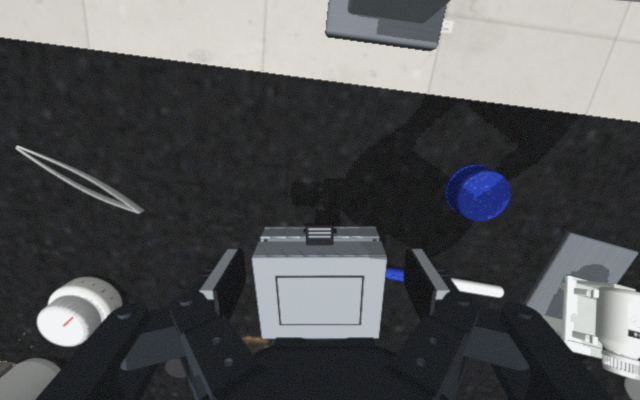

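Wrist view: lid-top corners at (252,257), (384,257), (378,337), (260,338), tab centre about (320,235), roughly 5 px from prediction. Fitting case pose and lid angle jointly.

```bash
cat >> h.py <<'E'
from scipy.spatial.transform import Rotation as Rn
def wcam(c,o):
    Rt=Rn.from_euler("xyz",o["tcp_rot"]).as_matrix();M=c["mount"]
    Rc=(Rt@M[:3,:3]).T
    return dict(K=c["K"],R=Rc,t=-Rc@(Rt@M[:3,3]+o["tcp_pos"]))
E
python3 - <<'E'
from h import *
import pickle
from scipy.optimize import least_squares
o=ctrl.get_obs();w=wcam(capture("wrist"),o);t=pickle.load(open("c0.pkl","rb"))["top"]
def pts(x,y,yaw,th):
    c,s=np.cos(yaw),np.sin(yaw)
    def W(p,lid):
        p=np.array(p,float)
        if lid:
            q=p-[.049,0,.024]; a,b=np.cos(th),np.sin(th)
            p=np.array([a*q[0]+b*q[2],q[1],-b*q[0]+a*q[2]])+[.049,0,.024]
        return np.array([x+c*p[0]-s*p[1],y+s*p[0]+c*p[1],p[2]])
    top=[W(p,1) for p in[(.049,.059,.051),(.049,-.059,.051),(-.049,-.059,.051),(-.049,.059,.051)]]
    return top,[W((-.049,-.059,0),0),W((-.049,.059,0),0),W((-.07,0,.0285),1)]
def res(p):
    a,b=pts(*p)
    r=[proj(w,X)-m for X,m in zip(a,[(378,337.5),(260,338),(252,257),(384,257)])]
    r+=[proj(t,X)-(230+m[0]/5,155+m[1]/5) for X,m in zip(a,[(525,230),(718,215),(738,372),(537,388)])]
    r+=[(proj(w,b[2])-(320,228))]
    return np.ravel(r)
f=least_squares(res,[.5575,-.1397,.12,.05],bounds=([.4,-.3,0,-.02],[.7,0,.3,.15]),loss="soft_l1")
print(f.x,f.fun.round(1))
a,b=pts(*f.x);print("tab",(np.array(b[2])),[proj(w,X).round() for X in b])
E
```

```text
[ 0.55757918 -0.13931571  0.12152477  0.08313409] [-0.6  0.5  1.1 -0.2 -0.5 -0.2  1.9  0.1  0.  -0.8 -0.4 -0.8 -0.6 -1.2
  0.6 -1.2 -0.9 -4.4]
tab [ 0.48887431 -0.1477064   0.03836602] [array([265., 226.]), array([375., 227.]), array([319., 224.])]
```

Request:
step_arm(deltas=[[[6.0,1.5,-0.1,-1.2,0],[6.0,1.5,0,-2.0,0],[6.0,0.1,0,-2.4,0],[6.0,0,0,-2.2,0],[6.0,0,0,-1.6,0],[6.0,0,0,-1.2,0],[6.0,0,0,0,0],[6.0,0,0,0,0]]])

```text
t: 2.92
tcp_pos: [0.4966, -0.1463, 0.0342]
tcp_rot: [-3.141, 0.001, -3.018]
ft_force: [0.1, 0.5, -0.2]
gripper_width: 0.0599
```

Request:
step_arm(deltas=[[[1.5,0,0,0,0],[1.5,0,0,0,0],[1.5,0,0,0,0],[1.5,0,0,0,0],[1.5,0,0,0,0],[1.5,0,0,0,0],[1.5,0,0,0,0],[1.5,0,0,0,0]]])

```text
t: 3.58
tcp_pos: [0.4963, -0.1463, 0.0335]
tcp_rot: [3.141, 0.0, -3.019]
ft_force: [-0.1, 4.7, 1.5]
gripper_width: 0.0242
```

```bash
python3 - <<'E'
import numpy as np
c,s=np.cos(.1215),np.sin(.1215)
ph=np.arctan2(.0045,.109)
th=np.r_[.083,np.linspace(.2,1.8,15),1.87]
k=np.clip((th-.083)/1,0,1)
r=.1091+.002*k
P=np.array([[.5576+c*(.049-R*np.cos(t+ph)),-.1393+s*(.049-R*np.cos(t+ph)),.024+R*np.sin(t+ph)] for t,R in zip(th,r)])
P[:,2]-=.004*(1-k)
print(P.round(4)[[0,8,-1]]);print((np.diff(P,axis=0)*100).round(2).tolist())
E
```

```text
[[ 0.4988 -0.1465  0.0335]
 [ 0.5506 -0.1402  0.1194]
 [ 0.6431 -0.1289  0.1287]]
[[0.21, 0.03, 1.31], [0.34, 0.04, 1.25], [0.48, 0.06, 1.2], [0.61, 0.07, 1.14], [0.73, 0.09, 1.07], [0.84, 0.1, 0.98], [0.94, 0.12, 0.88], [1.03, 0.13, 0.77], [1.11, 0.14, 0.62], [1.18, 0.14, 0.44], [1.22, 0.15, 0.31], [1.25, 0.15, 0.16], [1.26, 0.15, 0.02], [1.25, 0.15, -0.13], [1.23, 0.15, -0.27], [0.74, 0.09, -0.23]]
```

Request:
step_arm(deltas=[[[1.5,0.21,0.03,1.3,0],[1.5,0.34,0.04,1.25,0],[1.5,0.48,0.06,1.2,0],[1.5,0.61,0.07,1.14,0],[1.5,0.73,0.09,1.07,0],[1.5,0.84,0.1,0.98,0],[1.5,0.94,0.12,0.88,0],[1.5,1.03,0.13,0.77,0]]])

```text
t: 4.25
tcp_pos: [0.5476, -0.1398, 0.118]
tcp_rot: [3.14, -0.002, -3.019]
ft_force: [4.7, 0.7, -15.6]
gripper_width: 0.0244
```

Request:
step_arm(deltas=[[[1.5,1.11,0.14,0.62,0],[1.5,1.18,0.14,0.44,0],[1.5,1.22,0.15,0.31,0],[1.5,1.25,0.15,0.16,0],[1.5,1.26,0.15,0.02,0],[1.5,1.25,0.15,-0.13,0],[1.5,1.23,0.15,-0.27,0],[1.5,0.74,0.09,-0.23,0]]])

```text
t: 4.92
tcp_pos: [0.6415, -0.1282, 0.1292]
tcp_rot: [3.141, 0.001, -3.019]
ft_force: [-1.3, 5.3, 6.3]
gripper_width: 0.0215
```

Request:
step_arm(deltas=[[[5.0,0,0,0,0],[5.0,0,0,0,0],[5.0,0,0,0,0],[5.0,0,0,1.5,0],[5.0,0,0,3,0],[5.0,0,0,3,0],[5.0,-2,1,3,0],[5.0,-3,1.5,2,0]]])

```text
t: 5.58
tcp_pos: [0.5914, -0.1059, 0.2558]
tcp_rot: [-3.139, 0.004, -3.021]
ft_force: [0.0, 0.9, 0.6]
gripper_width: 0.0498
```

Request:
step_arm(deltas=[[[8.5,-3,1.5,2,0],[8.5,-3,1.5,2,0],[8.5,-3,1.5,2,0],[8.5,-3,1.5,2,0],[8.5,-2,1.5,2,0],[8.5,0,1.5,2,0],[8.5,0,1.5,2,0],[8.5,0,0,0,0]]])

```text
t: 6.25
tcp_pos: [0.4505, 0.0021, 0.3979]
tcp_rot: [-3.14, 0.008, -3.018]
ft_force: [-0.2, -0.1, 0.6]
gripper_width: 0.0852
```

```bash
python3 - <<'E'
from h import *
o=ctrl.get_obs();print(o["t"],o["tcp_pos"],o["tcp_rot"],o["joints"])
c=snap("side","pics/s1.png");t=snap("top","pics/t1.png")
a=cv2.resize(t["frame"][150:260,235:395],(640,440))[:,:,::-1]
b=cv2.resize(c["frame"][190:290,270:360],(160*3,440))[:,:,::-1]
cv2.imwrite("pics/st1.png",cv2.resize(np.hstack([a,b]),(800,314)))
E
```

```text
6.25 [0.45052616 0.00207827 0.39791933] [-3.13971041  0.00843897 -3.01807633] [-1.66205910e-01  1.17904566e-01  1.38902460e+00  6.07994519e-04
  1.62603849e+00 -1.86047444e+00]
```

View pics/st1.png

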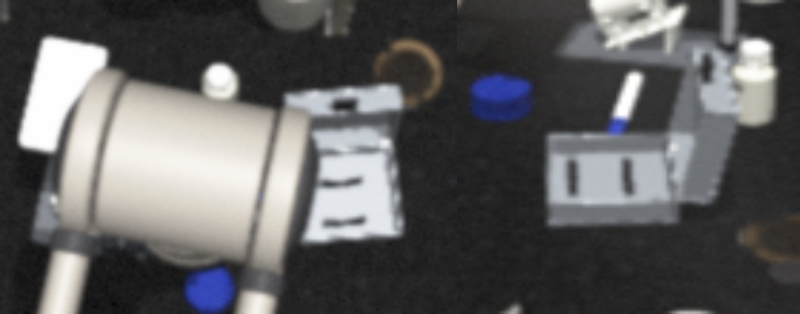

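Both views confirm the lid is at its stop with the two ribs exposed. Now the tool needs leaning back 30°, which the rows can't command directly; I'll work out the arm's geometry to see where its limits would tilt it.

```bash
python3 - <<'E'
import numpy as np
from scipy.optimize import least_squares
D=[([1.048,.34273,1.52502],[.19296,.48784,.23862]),([-.46141,.38528,1.76851],[.46445,-.14552,.1387]),([-.16621,.1179,1.38902],[.45053,.00208,.39792])]
def f(p):
    L1,L2,H,d=p;r=[]
    for (a,b,c),X in D:
        rho=L1*np.sin(b)+L2*np.sin(b+c)
        r+=[rho*np.cos(a)-d*np.sin(a)-X[0],rho*np.sin(a)+d*np.cos(a)-X[1],H+L1*np.cos(b)+L2*np.cos(b+c)-X[2]]
    return r
s=least_squares(f,[.4,.4,0,.07]);print(s.x,np.abs(s.fun).max())
L1,L2,H,d=s.x
for z in(.6,.7,.8,.85,.9,.95,1.):
  for rho in(.35,.45,.55):
    D2=np.hypot(rho,z-H);
    if D2>L1+L2: print(z,rho,"out");continue
    j3=np.arccos((D2**2-L1**2-L2**2)/2/L1/L2);j2=np.arctan2(rho,z-H)-np.arctan2(L2*np.sin(j3),L1+L2*np.cos(j3));print(z,rho,j2.round(2),j3.round(2),(np.pi-j2-j3).round(2))
E
```

```text
[ 0.41188651  0.39415528 -0.03208178  0.07648695] 0.006081904121697346
0.6 0.35 0.06 0.92 2.17
0.6 0.45 0.35 0.55 2.24
0.6 0.55 out
0.7 0.35 out
0.7 0.45 out
0.7 0.55 out
0.8 0.35 out
0.8 0.45 out
0.8 0.55 out
0.85 0.35 out
0.85 0.45 out
0.85 0.55 out
0.9 0.35 out
0.9 0.45 out
0.9 0.55 out
0.95 0.35 out
0.95 0.45 out
0.95 0.55 out
1.0 0.35 out
1.0 0.45 out
1.0 0.55 out
```

Request:
step_arm(deltas=[[[8.5,0,0,2.5,-2.1],[8.5,0,0,2.5,-2.1],[8.5,0,0,2.5,-2.1],[8.5,0,0,2.5,-2.1],[8.5,0,0,2.5,-2.1],[8.5,0,0,2.5,-2.1],[8.5,0,0,2.5,-2.0],[8.5,0,0,2.5,-2.0]]])

```text
t: 7.02
tcp_pos: [0.4505, -0.0002, 0.5932]
tcp_rot: [-3.141, -0.002, 2.971]
ft_force: [0.6, -0.2, -0.4]
gripper_width: 0.0846
```

Request:
step_arm(deltas=[[[8.5,0,0,2.5,0],[8.5,0,0,2.5,0],[8.5,0,0,2.5,0],[8.5,0,0,2.5,0],[8.5,0,0,2.5,0],[8.5,0,0,2.5,0],[8.5,0,0,2.5,0],[8.5,0,0,2.5,0]]])

```text
t: 7.68
tcp_pos: [0.42, 0.0003, 0.7097]
tcp_rot: [3.137, 0.051, 2.973]
ft_force: [-0.4, -0.8, 0.0]
gripper_width: 0.085
```

```bash
python3 - <<'E'
from h import *
o=ctrl.get_obs();print(o["t"],o["tcp_pos"],o["tcp_rot"],o["joints"].round(3))
E
```

```text
7.6833 [4.19967870e-01 2.65396052e-04 7.09670786e-01] [3.13722826 0.05093608 2.97324427] [-0.186  0.396  0.037  0.011  2.657 -1.579]
```

Request:
step_arm(deltas=[[[8.5,-3,0.3,2.5,0],[8.5,-3,0.3,2.5,0],[8.5,-3,0.3,2.5,0],[8.5,-3,0.3,2.5,0],[8.5,-3,0.3,2.5,0],[8.5,-3,0.3,2.5,0],[8.5,-3,0.3,2.5,0],[8.5,-3,0.3,2.5,0]]])

```text
t: 8.35
tcp_pos: [0.2807, 0.033, 0.7987]
tcp_rot: [-3.119, 0.308, 2.975]
ft_force: [1.0, 0.0, -0.5]
gripper_width: 0.0848
```

```bash
python3 - <<'E'
from h import *
o=ctrl.get_obs();print(o["t"],o["tcp_pos"],o["tcp_rot"],o["joints"].round(3))
E
```

```text
8.35 [0.28065644 0.03299549 0.79869451] [-3.11884056  0.30832964  2.97539593] [-0.114  0.14   0.037 -0.083  2.657 -1.594]
```

Request:
step_arm(deltas=[[[8.5,-3,0.3,2,0],[8.5,-3,0.3,2,0],[8.5,-3,0.3,2,0],[8.5,-3,0.3,2,0],[8.5,-3,0.3,2,0],[8.5,-3,0.3,2,0],[8.5,0,0,0,0],[8.5,0,0,0,0]]])

```text
t: 9.02
tcp_pos: [0.1586, 0.068, 0.8296]
tcp_rot: [-3.092, 0.441, 2.988]
ft_force: [0.7, -0.1, -1.0]
gripper_width: 0.0851
```

```bash
python3 - <<'E'
from h import *
o=ctrl.get_obs();print(o["t"],o["tcp_pos"],o["tcp_rot"],o["joints"].round(3))
E
```

```text
9.0167 [0.15857264 0.06802431 0.82958493] [-3.09223085  0.44088759  2.98793875] [ 0.479  0.018  0.037 -0.677  2.657 -1.596]
```

Request:
step_arm(deltas=[[[8.5,3,-0.3,-1,0],[8.5,3,-0.3,-1.5,0],[8.5,3,0,-2,0],[8.5,3,0,-2,0],[8.5,3,0,-2,0],[8.5,2,0,-2,0],[8.5,1,0,-2,0],[8.5,0,0,-2,0]]])

```text
t: 9.68
tcp_pos: [0.3385, 0.0606, 0.6833]
tcp_rot: [-3.085, 0.433, 2.977]
ft_force: [0.7, -0.4, -0.8]
gripper_width: 0.0847
```

```bash
python3 - <<'E'
from h import *
o=ctrl.get_obs();print(o["t"],o["tcp_pos"],o["tcp_rot"],o["joints"].round(3))
E
```

```text
9.6833 [0.33854711 0.06057021 0.68325633] [-3.08530546  0.4325612   2.97705198] [ 0.1   -0.151  0.932 -0.177  1.95  -1.394]
```

Commanding past the reach limit tilts the tool, and the tilt stays (lean 24.8°, close to square with the vial, roll 3°). Going to view the vial.

Request:
step_arm(deltas=[[[8.5,0.6,0.6,-2.4,0.2],[8.5,0.6,0.6,-2.4,0.2],[8.5,0.6,0.6,-2.4,0.2],[8.5,0.6,0.6,-2.4,0.2],[8.5,0.6,0.6,-2.4,0.2],[8.5,0.6,0.6,-2.4,0.2],[8.5,0.6,0.6,-2.4,0.2],[8.5,0.6,0.6,-2.4,0]]])

```text
t: 10.35
tcp_pos: [0.3842, 0.1087, 0.4928]
tcp_rot: [-3.087, 0.436, 3.0]
ft_force: [0.3, 0.2, -0.6]
gripper_width: 0.0853
```

Request:
step_arm(deltas=[[[8.5,0.8,0.6,-2.6,0],[8.5,0.8,0.6,-2.6,0],[8.5,0.8,0.6,-2.6,0],[8.5,0.8,0.6,-2.6,0],[8.5,0.8,0.6,-2.6,0],[8.5,0.8,0.6,-2.6,0],[8.5,0.8,0.6,-2.6,0],[8.5,0,0,0,0]]])

```text
t: 11.02
tcp_pos: [0.4388, 0.1497, 0.3067]
tcp_rot: [-3.083, 0.427, 3.001]
ft_force: [-1.6, -0.3, -0.6]
gripper_width: 0.0851
```

```bash
python3 - <<'E'
from h import *
o=ctrl.get_obs();print(o["t"],o["tcp_pos"],o["tcp_rot"],o["joints"].round(3))
c=snap("wrist","pics/w2.png");w=wcam(c,o)
a=np.radians(-8);ax=np.array([np.cos(a),np.sin(a),0]);v=ax*np.cos(np.pi/6)+[0,0,.5];m=np.array([.5465,.147,.06])
for s in(-.03,0,.03,.045): print(s,proj(w,m+v*s).round(1))
n=np.array([-ax[1],ax[0],0])
print("sides",[proj(w,m+v*s+n*k).round(1) for s in(-.03,.03) for k in(-.018,.018)])
E
```

```text
11.0167 [0.43875581 0.14971943 0.3066708 ] [-3.08251384  0.42738199  3.00111423] [ 0.32   0.009  1.829 -0.293  0.962 -0.971]
-0.03 [344.3 139. ]
0 [343.8 159.9]
0.03 [343.4 180.2]
0.045 [343.2 190.2]
sides [array([331.8, 138.9]), array([356.9, 139.1]), array([331.3, 180. ]), array([355.6, 180.4])]
```

View pics/w2.png

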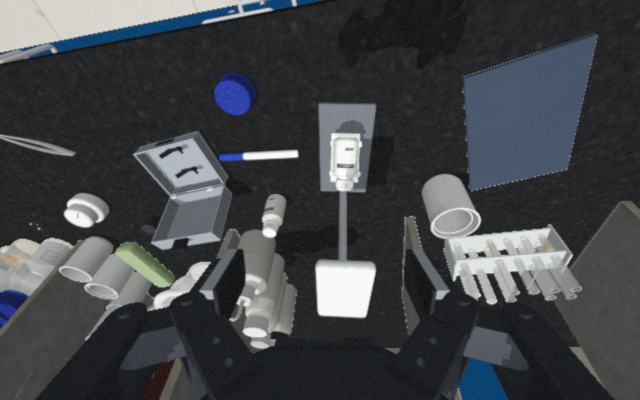

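Request:
step_arm(deltas=[[[8.5,1,0.1,-2.4,0],[8.5,1,0.1,-2.4,0],[8.5,1,0.1,-2.4,0],[8.5,1,0.1,-2.4,0],[8.5,1,0.1,-2.4,0],[8.5,1,0.1,-2.4,0],[8.5,1,0.1,-2.0,0],[8.5,0,0,0,0]]])

```text
t: 11.73
tcp_pos: [0.5105, 0.1571, 0.1467]
tcp_rot: [-3.083, 0.435, 3.003]
ft_force: [-1.0, -0.7, 0.5]
gripper_width: 0.0845
```

```bash
python3 - <<'E'
from h import *
o=ctrl.get_obs();print(o["t"],o["tcp_pos"],o["tcp_rot"],o["joints"].round(3))
c=snap("wrist","pics/w3.png");w=wcam(c,o)
a=np.radians(-8);ax=np.array([np.cos(a),np.sin(a),0]);v=ax*np.cos(np.pi/6)+[0,0,.5];m=np.array([.5465,.147,.06])
n=np.array([-ax[1],ax[0],0])
for s in(-.03,0,.03,.045): print(s,proj(w,m+v*s).round(1),[proj(w,m+v*s+n*k).round(1) for k in(-.018,.018)])
cv2.imwrite("pics/w3c.png",cv2.resize(c["frame"][60:260,220:460,::-1],(720,600)))
E
```

```text
11.7333 [0.51050698 0.1570995  0.14673769] [-3.08322335  0.43488838  3.00317438] [ 0.285  0.327  1.939 -0.452  0.543 -0.784]
-0.03 [325.4 164.2] [array([304.2, 163.9]), array([346.8, 164.6])]
0 [325.1 198.8] [array([304.5, 198.3]), array([345.9, 199.2])]
0.03 [324.8 231.4] [array([304.8, 230.8]), array([345., 232.])]
0.045 [324.7 247.1] [array([304.9, 246.5]), array([344.6, 247.7])]
```

View pics/w3c.png

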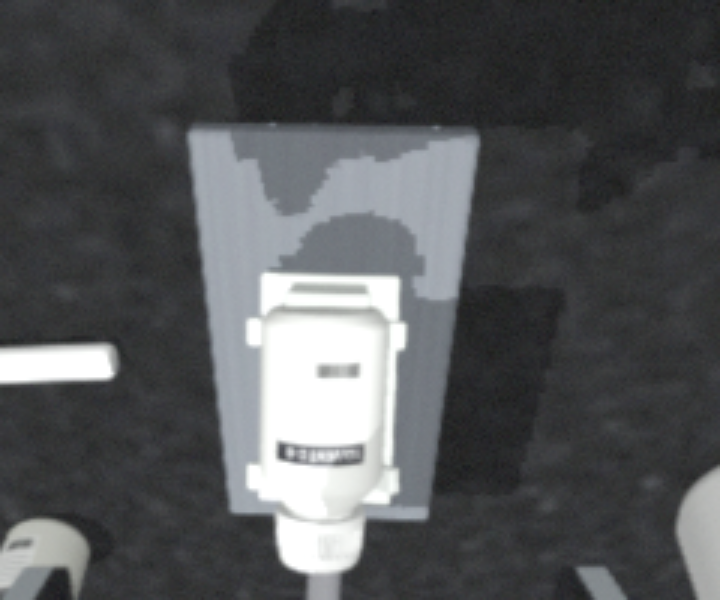

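Vial body spans (307–349) px, centre 328 (2.7 mm to +y of prediction); lengthwise it matches. Approaching along the tool axis and gripping.

Request:
step_arm(deltas=[[[8.5,0.6,-0.1,-1.4,0],[8.5,0.6,-0.1,-1.4,0],[8.5,0.6,-0.1,-1.4,0],[8.5,0.6,-0.15,-1.4,0],[8.5,0.6,-0.15,-1.4,0],[8.5,0.5,-0.15,-1.4,0],[8.5,0.5,-0.1,-1.2,0],[8.5,0,0,0,0]]])

```text
t: 12.45
tcp_pos: [0.5508, 0.1495, 0.0534]
tcp_rot: [-3.084, 0.439, 3.005]
ft_force: [-0.1, -0.5, 0.6]
gripper_width: 0.0852
```

Request:
step_arm(deltas=[[[2.5,0,0,0,0],[2.5,0,0,0,0],[2.5,0,0,0,0],[2.5,0,0,0,0],[2.5,0,0,0,0],[2.5,0,0,0,0],[2.5,0,0,0,0],[2.5,0,0,0,0]]])

```text
t: 13.12
tcp_pos: [0.5499, 0.149, 0.0543]
tcp_rot: [-3.081, 0.439, 3.007]
ft_force: [-1.7, -10.4, 10.9]
gripper_width: 0.0336
```

Gripped (33.6 mm). Lifting square to the vial and backing out, then working out how to un-tilt for level placing.

Request:
step_arm(deltas=[[[2.5,-0.3,0,0.6,0],[2.5,-0.4,0.1,0.9,0],[2.5,-0.6,0.1,1.3,0],[2.5,-0.8,0.1,1.6,0],[2.5,-1.0,0.1,1.8,0],[2.5,-1.5,0.1,2,0],[2.5,-2,0,2,0],[2.5,-2,0,2,0]]])

```text
t: 13.78
tcp_pos: [0.4623, 0.1562, 0.1757]
tcp_rot: [-3.085, 0.438, 3.008]
ft_force: [1.3, -0.3, -0.5]
gripper_width: 0.0338
```

```bash
cat > kin.py <<'E'
import numpy as np
from scipy.spatial.transform import Rotation as Rn
from scipy.optimize import least_squares
lo=np.array([-2.53,-.77,.04,-1,.28,-3.11]);hi=np.array([2.53,2.02,2.7,4.14,2.66,3.11])
Z=lambda a:Rn.from_euler("z",a).as_matrix(); Y=lambda a:Rn.from_euler("y",a).as_matrix()
def fk(q,p):
    d,h,L1,a,L2,Lt,l4,l6=p
    R=Z(q[0])@Y(q[1]); X=np.array([0,0,h])+Z(q[0])@[0,d,0]+R@[0,0,L1]
    R=R@Y(q[2]);X=X+R@[a,0,L2]
    R=R@Z(q[3])@Y(q[4]);X=X+R@[0,l4,Lt]
    return X,R@Z(q[5]+np.pi/2*0)
E
python3 - <<'E'
from kin import *
from station import ctrl
o=ctrl.get_obs();print(o["t"],o["tcp_pos"],o["tcp_rot"],o["joints"].round(4),o["gripper_width"],o["ft_force"])
D=[([1.048,.34273,1.52502,0,1.27538,-.146],[.19296,.48784,.23862]),([-.46141,.38528,1.76851,.0003,.99064,-2.154],[.46445,-.14552,.1387]),([-.16621,.1179,1.38902,.0006,1.62604,-1.86],[.45053,.00208,.39792]),
([-.186,.396,.037,.011,2.657,-1.579],[.41997,.00027,.70967]),([-.114,.14,.037,-.083,2.657,-1.594],[.28066,.033,.7987]),([.479,.018,.037,-.677,2.657,-1.596],[.15857,.06802,.82958]),
([.1,-.151,.932,-.177,1.95,-1.394],[.33855,.06057,.68326]),([.32,.009,1.829,-.293,.962,-.971],[.43876,.14972,.30667]),([.285,.327,1.939,-.452,.543,-.784],[.51051,.1571,.14674]),(o["joints"],o["tcp_pos"])]
s=least_squares(lambda p:np.ravel([fk(q,p)[0]-X for q,X in D]),[.0765,.3,.41,0,.39,.33,0,0])
print(s.x.round(4),np.abs(s.fun).reshape(-1,3).max(1).round(4))
np.save("p.npy",s.x)
q=o["joints"];R=fk(q,s.x)[1];Rm=Rn.from_euler("xyz",o["tcp_rot"]).as_matrix();print((R.T@Rm).round(2))
E
```

```text
13.7833 [0.46233042 0.15615305 0.17570822] [-3.08477332  0.43786447  3.00832949] [ 0.3164  0.2079  2.0111 -0.4354  0.5914 -0.7853] 0.033777176355527835 [ 1.27125717 -0.30277528 -0.46283543]
[ 7.660e-02  2.227e-01  5.062e-01  4.650e-02  3.796e-01  3.053e-01
 -2.000e-04  0.000e+00] [0.     0.     0.     0.0003 0.0001 0.0001 0.0001 0.0002 0.0003 0.    ]
[[-0. -1. -0.]
 [ 1.  0.  0.]
 [-0. -0.  1.]]
```

```bash
python3 - <<'E'
from kin import *
d,h,L1,a,L2,Lt,_,_=np.load("p.npy")
F=np.hypot(a,L2);g=np.arctan2(a,L2)   # forearm dir angle = j2+j3+g
def ik(rho,z,p):
    w=np.array([rho-Lt*np.sin(p),z+Lt*np.cos(p)-h]);D=np.hypot(*w)
    c=(D*D-L1*L1-F*F)/2/L1/F
    if abs(c)>1:return None
    t=np.arccos(c);j2=np.arctan2(w[0],w[1])-np.arctan2(F*np.sin(t),L1+F*np.cos(t));j3=t-g
    return j2,j3,np.pi-p-j2-j3
def why(rho,z,p):
    q=ik(rho,z,p)
    if q is None:return "X"
    s=""
    for n,v,l,u in zip("235",q,(-.77,.04,.28),(2.02,2.7,2.66)):
        s+=n+"-" if v<l else n+"+" if v>u else ""
    return s or "."
for p in(.44,.3,.15,0):
    print("p",p)
    for z in(.05,.1,.15,.2,.3,.4,.5):
        print(z," ".join("%5s"%why(r,z,p) for r in np.arange(.1,.5,.04)))
E
```

```text
p 0.44
0.05     X     X     X  3+5-  3+5-    5-    5-    5-    5-    5-
0.1    3+    3+  3+5-  3+5-    5-    5-    5-    5-    5-    5-
0.15    2-     .     .     .     .     .     .     .     .     .
0.2    2-    2-     .     .     .     .     .     .     .     .
0.3    2-    2-     .     .     .     .     .     .     .     .
0.4    2-    2-     .     .     .     .     .     .     .     .
0.5    2-     .     .     .     .     .     .     .     .     .
p 0.3
0.05     X  3+5-  3+5-  3+5-    5-    5-    5-    5-    5-    5-
0.1    3+    3+     .     .     .     .     .     .     .     .
0.15     .     .     .     .     .     .     .     .     .     .
0.2    2-     .     .     .     .     .     .     .     .     .
0.3    2-     .     .     .     .     .     .     .     .     .
0.4    2-     .     .     .     .     .     .     .     .     .
0.5     .     .     .     .     .     .     .     .     .     .
p 0.15
0.05  3+5-  3+5-  3+5-    5-    5-     .     .     .     .     .
0.1     .     .     .     .     .     .     .     .     .     .
0.15     .     .     .     .     .     .     .     .     .     .
0.2     .     .     .     .     .     .     .     .     .     .
0.3     .     .     .     .     .     .     .     .     .     .
0.4     .     .     .     .     .     .     .     .     .     .
0.5     .     .     .     .     .     .     .     .     .     .
p 0
0.05    3+     .     .     .     .     .     .     .     .     .
0.1     .     .     .     .     .     .     .     .     .     .
0.15     .     .     .     .     .     .     .     .     .     .
0.2     .     .     .     .     .     .     .     .     .     .
0.3     .     .     .     .     .     .     .     .     .     .
0.4     .     .     .     .     .     .     .     .     .     .
0.5     .     .     .     .     .     .     .     .     .     .
```

```bash
cat > sim.py <<'E'
from kin import *
P=np.load("p.npy");Q=Rn.from_euler("z",90,degrees=True).as_matrix()
def pose(q):
    X,R=fk(q,P);return X,R@Q
def run(q,moves,wr=.1):
    for m in moves:
        X,R=pose(q);Xt=X+np.array(m[:3])/100;Rt=Z(np.radians(m[3]))@R
        def f(q):
            x,r=pose(q);return np.r_[x-Xt,wr*Rn.from_matrix(Rt@r.T).as_rotvec()]
        q=least_squares(f,np.clip(q,lo+1e-6,hi-1e-6),bounds=(lo,hi),xtol=1e-12,ftol=1e-12).x
    return q
def show(q):
    X,R=pose(q);v=R[:,2];j=R[:,1];print(X.round(4),"tz",v.round(3),"tilt",np.degrees(np.arccos(-v[2])).round(1),"jaw",j.round(3),q.round(2))
E
python3 - <<'E'
from sim import *
from station import ctrl
q0=ctrl.get_obs()["joints"];show(q0)
for wr in(.03,.1,.5):
    print("wr",wr)
    for tgt in([.42,.10],[.43,-.16],[.40,-.16]):
        X=pose(q0)[0];n=8
        q=run(q0,[[(tgt[0]-X[0])/n*100,(tgt[1]-X[1])/n*100,0,0]]*n,wr)
        X=pose(q)[0]
        q=run(q,[[0,0,(.03-X[2])/10*100,0]]*10,wr);show(q)
E
```

```text
[0.4623 0.1562 0.1757] tz [ 0.412 -0.113 -0.904] tilt 25.3 jaw [ 0.157  0.986 -0.051] [ 0.32  0.21  2.01 -0.44  0.59 -0.79]
wr 0.03
[0.4201 0.1001 0.0302] tz [ 0.325 -0.165 -0.931] tilt 21.4 jaw [ 0.181  0.977 -0.11 ] [ 0.22  0.46  2.24 -1.    0.28 -0.24]
[ 0.43   -0.1601  0.0302] tz [ 0.372  0.002 -0.928] tilt 21.8 jaw [0.116 0.992 0.048] [-0.69  0.46  2.24  1.03  0.28 -3.11]
[ 0.4    -0.1601  0.0302] tz [ 0.346  0.001 -0.938] tilt 20.2 jaw [0.124 0.991 0.047] [-0.73  0.43  2.28  0.99  0.28 -3.11]
wr 0.1
[0.4206 0.1009 0.0318] tz [ 0.329 -0.164 -0.93 ] tilt 21.6 jaw [ 0.181  0.978 -0.108] [ 0.22  0.45  2.24 -1.    0.28 -0.24]
[ 0.4302 -0.161   0.032 ] tz [ 0.375 -0.001 -0.927] tilt 22.0 jaw [0.116 0.992 0.046] [-0.69  0.46  2.24  1.03  0.28 -3.11]
[ 0.4004 -0.161   0.0326] tz [ 0.35  -0.003 -0.937] tilt 20.5 jaw [0.125 0.991 0.044] [-0.73  0.43  2.28  0.99  0.28 -3.11]
wr 0.5
[0.4258 0.1124 0.0524] tz [ 0.374 -0.146 -0.916] tilt 23.7 jaw [ 0.172  0.981 -0.086] [ 0.25  0.41  2.24 -1.    0.28 -0.23]
[ 0.4315 -0.1743  0.0594] tz [ 0.39  -0.049 -0.92 ] tilt 23.1 jaw [0.132 0.991 0.004] [-0.69  0.39  2.23  0.87  0.28 -2.94]
[ 0.4006 -0.1737  0.0612] tz [ 0.391 -0.051 -0.919] tilt 23.3 jaw [0.135 0.991 0.002] [-0.75  0.35  2.3   0.98  0.28 -3.11]
```

```bash
python3 - <<'E'
from sim import *
from station import ctrl
q1=np.array([-.186,.396,.037,.011,2.657,-1.579]);q1=np.clip(q1,lo+1e-4,hi-1e-4)
for wr in(.03,.1,.3,1):
    q=run(q1,[[-3,.3,2.5,0]]*8,wr);print("cal",wr,end=" ");show(q)
print("want [.2807 .033 .7987] q [-0.114  0.14   0.037 -0.083  2.657 -1.594]")
q0=ctrl.get_obs()["joints"]
for wr in(.1,.3):
  for tgt in([.42,.10],[.43,-.16],[.40,-.16]):
    X=pose(q0)[0];n=8
    q=run(q0,[[(tgt[0]-X[0])/n*100,(tgt[1]-X[1])/n*100,0,0]]*n,wr)
    for k in range(60):
        if abs(q[3])<.004:break
        q=run(q,[[0,0,0,np.clip(np.degrees(-(q[3])*.4),-5,5)]],wr) if k or 1 else q
    show(q);X=pose(q)[0]
    q=run(q,[[0,0,(.025-X[2])/12*100,0]]*12,wr);show(q)
    q=run(q,[[-1,0,-.5,0]]*6,wr);print("  in",end="");show(q)
E
```

```text
cal 0.03 [0.1796 0.0246 0.9049] tz [ 0.726 -0.183 -0.662] tilt 48.5 jaw [ 0.222  0.975 -0.026] [-0.09 -0.13  0.04 -0.17  2.38 -1.63]
cal 0.1 [0.1768 0.0271 0.8714] tz [ 0.609 -0.16  -0.777] tilt 39.0 jaw [ 0.209  0.977 -0.037] [ 0.12 -0.07  0.04 -0.39  2.49 -1.65]
cal 0.3 [0.1737 0.0279 0.7995] tz [ 0.291 -0.063 -0.955] tilt 17.3 jaw [ 0.173  0.985 -0.013] [-0.4  -0.11  0.29  0.12  2.66 -1.68]
cal 1 [0.1717 0.0264 0.7523] tz [ 0.081 -0.012 -0.997] tilt 4.7 jaw [0.167 0.986 0.002] [-0.33 -0.12  0.52  0.03  2.66 -1.71]
want [.2807 .033 .7987] q [-0.114  0.14   0.037 -0.083  2.657 -1.594]
[0.42   0.1    0.1757] tz [ 0.426  0.023 -0.904] tilt 25.3 jaw [-0.162  0.985 -0.051] [ 0.06  0.06  2.2  -0.    0.44 -1.69]
[0.4214 0.1005 0.0295] tz [ 0.227 -0.006 -0.974] tilt 13.1 jaw [-0.165  0.985 -0.045] [ 0.07  0.44  2.2  -0.08  0.28 -1.59]
  in[0.3624 0.1009 0.0017] tz [ 0.122 -0.032 -0.992] tilt 7.2 jaw [-0.164  0.985 -0.052] [ 0.1   0.48  2.27 -0.16  0.28 -1.48]
[ 0.43   -0.16    0.1757] tz [ 0.37  -0.213 -0.904] tilt 25.3 jaw [ 0.401  0.915 -0.051] [-0.52  0.11  2.14  0.    0.45 -1.7 ]
[ 0.4
[... 1081 characters left out ...]
.401  0.915 -0.051] [-0.52  0.11  2.14  0.    0.45 -1.7 ]
[ 0.4385 -0.1624  0.0506] tz [ 0.25  -0.154 -0.956] tilt 17.1 jaw [ 0.398  0.916 -0.044] [-0.51  0.42  2.15 -0.04  0.28 -1.64]
  in[ 0.3841 -0.1644  0.034 ] tz [ 0.185 -0.119 -0.975] tilt 12.7 jaw [ 0.396  0.917 -0.037] [-0.59  0.41  2.23  0.02  0.28 -1.77]
[ 0.4    -0.16    0.1757] tz [ 0.363 -0.226 -0.904] tilt 25.3 jaw [ 0.432  0.9   -0.051] [-0.56  0.06  2.2   0.    0.44 -1.7 ]
[ 0.4084 -0.1625  0.0553] tz [ 0.233 -0.156 -0.96 ] tilt 16.3 jaw [ 0.429  0.902 -0.043] [-0.54  0.37  2.2  -0.05  0.28 -1.63]
  in[ 0.3537 -0.1645  0.0397] tz [ 0.17  -0.12  -0.978] tilt 12.0 jaw [ 0.428  0.903 -0.036] [-0.64  0.37  2.29  0.02  0.28 -1.78]
```

```bash
cat > plan.py <<'E'
from sim import *
from station import ctrl
q0=ctrl.get_obs()["joints"]
for wr in(.1,.25):
    q=run(q0,[[-.4,-4,0,-1.8]]*8,wr);show(q)
    q=run(q,[[0,0,-1.85,0]]*8,wr);show(q)
    q=run(q,[[-.5,0,-.3,0]]*4,wr);print("in ",end="");show(q)
    q=run(q,[[.7,.2,1.3,4.4]]*8,wr);print("up ",end="");show(q)
    for k in range(8):
        X,R=pose(q);T=np.array([.5497,-.1403,.0255+[.045,.02,.012,.008,.004,0,0,0][k]])+.007*R[:,2];q=run(q,np.outer(np.ones(3),np.r_[(T-X)*100/3,0]),wr)
        if k in(0,3,7):show(q)
E
python3 plan.py; python3 - <<'E'
from h import *
import pickle
c=pickle.load(open("c0.pkl","rb"))["top"];print("edge",ray(c,250,272,0),ray(c,400,281,0))
E
```

```text
[ 0.4303 -0.1638  0.1757] tz [ 0.371 -0.211 -0.904] tilt 25.3 jaw [ 0.397  0.916 -0.051] [-0.54  0.11  2.14  0.02  0.45 -1.72]
[ 0.4316 -0.1643  0.0314] tz [ 0.218 -0.129 -0.967] tilt 14.7 jaw [ 0.391  0.92  -0.035] [-0.53  0.46  2.15 -0.01  0.28 -1.7 ]
in [ 0.4119 -0.1644  0.0201] tz [ 0.186 -0.112 -0.976] tilt 12.5 jaw [ 0.391  0.92  -0.031] [-0.55  0.47  2.17  0.01  0.28 -1.74]
up [ 0.4679 -0.1484  0.1241] tz [ 0.216  0.015 -0.976] tilt 12.5 jaw [-0.211  0.977 -0.031] [-0.54  0.33  1.94  0.19  0.7  -2.47]
[ 0.5512 -0.1402  0.0637] tz [ 0.216  0.015 -0.976] tilt 12.5 jaw [-0.211  0.977 -0.031] [-0.44  0.54  1.8   0.18  0.62 -2.37]
[ 0.5512 -0.1402  0.0267] tz [ 0.216  0.015 -0.976] tilt 12.5 jaw [-0.211  0.977 -0.031] [-0.44  0.6   1.82  0.21  0.54 -2.4 ]
[ 0.5512 -0.1402  0.0187] tz [ 0.216  0.015 -0.976] tilt 12.5 jaw [-0.211  0.977 -0.031] [-0.44  0.61  1.83  0.22  0.52 -2.41]
[ 0.4303 -0.1638  0.1757] tz [ 0.371 -0.211 -0.904] tilt 25.3 jaw [ 0.397  0.916 -0.051] [-0.54  0.11  2.14  0.02  0.45 -1.72]
[ 0.4366 -0.166   0.0465] tz [ 0.246 -0.144 -0.959] tilt 16.6 jaw [ 0.392  0.919 -0.037] [-0.53  0.42  2.15 -0.    0.28 -1.7 ]
in [ 0.4181 -0.1666  0.0381] tz [ 0.22  -0.13  -0.967] tilt 14.8 jaw [ 0.391  0.92  -0.034] [-0.55  0.43  2.17  0.02  0.28 -1.74]
up [ 0.4741 -0.1506  0.1421] tz [ 0.255  0.021 -0.967] tilt 14.8 jaw [-0.21   0.977 -0.034] [-0.56  0.3   1.93  0.23  0.72 -2.51]
[ 0.5515 -0.1402  0.0637] tz [ 0.255  0.021 -0.967] tilt 14.8 jaw [-0.21   0.977 -0.034] [-0.45  0.53  1.83  0.24  0.58 -2.43]
[ 0.5515 -0.1402  0.0267] tz [ 0.255  0.021 -0.967] tilt 14.8 jaw [-0.21   0.977 -0.034] [-0.45  0.59  1.85  0.28  0.49 -2.48]
[ 0.5515 -0.1402  0.0187] tz [ 0.255  0.021 -0.967] tilt 14.8 jaw [-0.21   0.977 -0.034] [-0.45  0.61  1.86  0.29  0.47 -2.49]
edge [0.37537586 0.17838839 0.        ] [ 0.36648865 -0.28425727  0.        ]
```

Request:
step_arm(deltas=[[[2.5,-0.4,-4,0,-1.8],[2.5,-0.4,-4,0,-1.8],[2.5,-0.4,-4,0,-1.8],[2.5,-0.4,-4,0,-1.8],[2.5,-0.4,-4,0,-1.8],[2.5,-0.4,-4,0,-1.8],[2.5,-0.4,-4,0,-1.8],[2.5,-0.4,-4,0,-1.8]]])

```text
t: 14.45
tcp_pos: [0.4309, -0.1655, 0.1754]
tcp_rot: [-3.084, 0.44, 2.756]
ft_force: [0.7, 0.7, -0.5]
gripper_width: 0.034
```

Request:
step_arm(deltas=[[[2.5,0,0,-1.8,0],[2.5,0,0,-1.8,0],[2.5,0,0,-1.8,0],[2.5,0,0,-1.8,0],[2.5,0,0,-1.8,0],[2.5,0,0,-1.8,0],[2.5,0,0,-1.8,0],[2.5,0,0,-1.8,0]]])

```text
t: 15.12
tcp_pos: [0.4476, -0.1691, 0.0847]
tcp_rot: [-3.093, 0.365, 2.753]
ft_force: [0.9, 1.2, -0.1]
gripper_width: 0.0337
```

```bash
python3 - <<'E'
from sim import *
from station import ctrl
o=ctrl.get_obs();print(o["t"],o["gripper_width"],o["ft_force"]);show(o["joints"])
E
```

```text
15.1167 0.03371979703545055 [ 0.87632421  1.19988451 -0.05862488]
[ 0.4475 -0.1691  0.0847] tz [ 0.312 -0.18  -0.933] tilt 21.1 jaw [ 0.394  0.918 -0.046] [-0.52  0.34  2.15 -0.    0.28 -1.69]
```

Request:
step_arm(deltas=[[[2.5,-0.8,0.3,-1,0],[2.5,-0.8,0.3,-1,0],[2.5,-0.8,0.3,-1,0],[2.5,-0.8,0.3,-1,0],[2.5,-0.8,0.3,-1,0],[2.5,-0.8,0.3,-1,0],[2.5,0,0,0,0],[2.5,0,0,0,0]]])

```text
t: 15.78
tcp_pos: [0.4126, -0.1555, 0.0678]
tcp_rot: [-3.099, 0.305, 2.75]
ft_force: [-0.3, -0.3, -0.2]
gripper_width: 0.0336
```

```bash
python3 - <<'E'
from sim import *
from station import ctrl
o=ctrl.get_obs();print(o["t"],o["gripper_width"],o["ft_force"]);show(o["joints"])
E
```

```text
15.7833 0.03360955897227377 [-0.25389764 -0.29344775 -0.17486737]
[ 0.4125 -0.1555  0.0677] tz [ 0.261 -0.154 -0.953] tilt 17.6 jaw [ 0.394  0.918 -0.041] [-0.53  0.34  2.21  0.    0.28 -1.71]
```

Request:
step_arm(deltas=[[[2.5,-0.3,0.2,-1.1,0],[2.5,-0.3,0.2,-1.1,0],[2.5,-0.3,0.2,-1.1,0],[2.5,-0.3,0.2,-1.1,0],[2.5,-0.3,0.2,-1.1,0],[2.5,-0.3,0.2,-1.1,0],[2.5,-0.3,0.2,-1.1,0],[2.5,0,0,0,0]]])

```text
t: 16.45
tcp_pos: [0.4097, -0.1464, 0.0366]
tcp_rot: [-3.104, 0.238, 2.747]
ft_force: [-0.3, 0.4, -0.5]
gripper_width: 0.0339
```

```bash
python3 - <<'E'
from sim import *
from station import ctrl
o=ctrl.get_obs();print(o["t"],o["gripper_width"],o["ft_force"]);show(o["joints"])
E
```

```text
16.45 0.03394516027774792 [-0.32900034  0.44269709 -0.52928669]
[ 0.4096 -0.1464  0.0366] tz [ 0.203 -0.126 -0.971] tilt 13.8 jaw [ 0.392  0.919 -0.037] [-0.51  0.42  2.2  -0.03  0.28 -1.65]
```

Request:
step_arm(deltas=[[[2.5,-1,0.4,-0.4,0],[2.5,-1,0.4,-0.4,0],[2.5,-1,0.4,-0.4,0],[2.5,-1,0.4,-0.4,0],[2.5,-1,0.4,-0.4,0],[2.5,-1,0.4,-0.4,0],[2.5,-1,0.4,-0.4,0],[2.5,0,0,0,0]]])

```text
t: 17.12
tcp_pos: [0.3506, -0.1211, 0.0428]
tcp_rot: [-3.106, 0.196, 2.745]
ft_force: [-0.1, 0.2, 0.2]
gripper_width: 0.0339
```

```bash
python3 - <<'E'
from sim import *
from station import ctrl
o=ctrl.get_obs();print(o["t"],o["gripper_width"],o["ft_force"]);show(o["joints"])
E
```

```text
17.1167 0.03386363909726742 [-0.09825362  0.17907215  0.18154133]
[ 0.3506 -0.1211  0.0428] tz [ 0.165 -0.108 -0.98 ] tilt 11.4 jaw [ 0.392  0.919 -0.035] [-0.53  0.34  2.32 -0.03  0.28 -1.67]
```

Request:
step_arm(deltas=[[[2.5,-0.5,0.2,-0.7,0],[2.5,-0.5,0.2,-0.7,0],[2.5,-0.5,0.2,-0.7,0],[2.5,-0.5,0.2,-0.7,0],[2.5,-0.5,0.2,-0.7,0],[2.5,-0.5,0.2,-0.7,0],[2.5,-0.5,0.2,-0.7,0],[2.5,0,0,0,0]]])

```text
t: 17.78
tcp_pos: [0.3308, -0.111, 0.0322]
tcp_rot: [-3.108, 0.151, 2.744]
ft_force: [0.3, 0.3, -0.6]
gripper_width: 0.0338
```

```bash
python3 - <<'E'
from sim import *
from station import ctrl
o=ctrl.get_obs();print(o["t"],o["gripper_width"],o["ft_force"]);show(o["joints"])
X,R=pose(o["joints"])
n=np.array([.5497,-.1403,.0255]);cx=np.array([np.cos(.1215),np.sin(.1215),0])
# twist so jaw axis is square to case x
a=np.degrees(np.arctan2(-R[0,1],R[1,1]));print("jaw yaw",a,"twist",6.96-a)
E
```

```text
17.7833 0.033774799794103846 [ 0.33763785  0.34247577 -0.57719573]
[ 0.3307 -0.111   0.0322] tz [ 0.126 -0.089 -0.988] tilt 8.9 jaw [ 0.392  0.919 -0.033] [-0.53  0.35  2.35 -0.05  0.28 -1.66]
jaw yaw -23.0740512247189 twist 30.0340512247189
```

Request:
step_arm(deltas=[[[2.5,1.2,-0.3,1.6,3.7],[2.5,1.6,-0.3,1.6,3.7],[2.5,1.8,-0.3,1.6,3.7],[2.5,1.8,-0.3,1.5,3.7],[2.5,1.9,-0.3,1.4,3.8],[2.5,1.9,-0.3,1.2,3.8],[2.5,1.9,-0.3,0.9,3.8],[2.5,1.9,-0.3,0,3.8]]])

```text
t: 18.45
tcp_pos: [0.4733, -0.1359, 0.1325]
tcp_rot: [-3.106, 0.156, -3.012]
ft_force: [0.2, -0.7, 0.7]
gripper_width: 0.0339
```

Request:
step_arm(deltas=[[[2.5,1.5,-0.1,-0.3,0],[2.5,1.5,-0.1,-0.4,0],[2.5,1.5,-0.1,-0.6,0],[2.5,1.3,-0.1,-0.8,0],[2.5,1.0,-0.1,-0.8,0],[2.5,0.8,0,-0.8,0],[2.5,0.4,0,-0.6,0],[2.5,0,0,0,0]]])

```text
t: 19.12
tcp_pos: [0.5511, -0.14, 0.086]
tcp_rot: [-3.109, 0.151, -3.016]
ft_force: [-0.4, 0.1, -0.6]
gripper_width: 0.0334
```

```bash
python3 - <<'E'
from h import *
from sim import show
o=ctrl.get_obs();print(o["t"],o["tcp_pos"],o["tcp_rot"],o["gripper_width"],o["ft_force"].round(1));show(o["joints"])
c=snap("wrist","pics/w4.png");w=wcam(c,o)
C=lambda x,y,z:np.array([.5576+x*np.cos(.1215)-y*np.sin(.1215),-.1393+x*np.sin(.1215)+y*np.cos(.1215),z])
print("rib tips",[proj(w,C(x,y,.019)).round(1) for x in(-.03,.014) for y in(-.022,.022)],"rim front",[proj(w,C(-.049,y,.024)).round(1) for y in(-.059,.059)])
Rt=Rn.from_euler("xyz",o["tcp_rot"]).as_matrix();m=o["tcp_pos"]-.007*Rt[:,2]
t=np.radians(13.5)
v=C(np.cos(t),0,0)-C(0,0,0);v[2]=np.sin(t)
print("mid",m,"vial base/mid/cap",[proj(w,m+s*v).round(1) for s in(-.03,0,.045)])
cv2.imwrite("pics/w4c.png",cv2.resize(c["frame"][80:340,180:460,::-1],(646,600)))
E
```

```text
19.1167 [ 0.5510792  -0.14000098  0.08597971] [-3.10908758  0.15077459 -3.01556476] 0.033417848924232364 [-0.4  0.1 -0.6]
[ 0.551  -0.14    0.0859] tz [ 0.153 -0.013 -0.988] tilt 8.8 jaw [-0.121  0.992 -0.032] [-0.41  0.52  1.73  0.07  0.75 -2.15]
rib tips [array([297.5, 172.9]), array([358. , 173.7]), array([299.8, 224.1]), array([354.9, 225.1])] rim front [array([241.8, 149.1]), array([415.1, 151. ])]
mid [ 0.55000807 -0.13990738  0.09289664] vial base/mid/cap [array([325.4, 210.6]), array([324.9, 265.5]), array([324.1, 338.8])]
```

View pics/w4c.png

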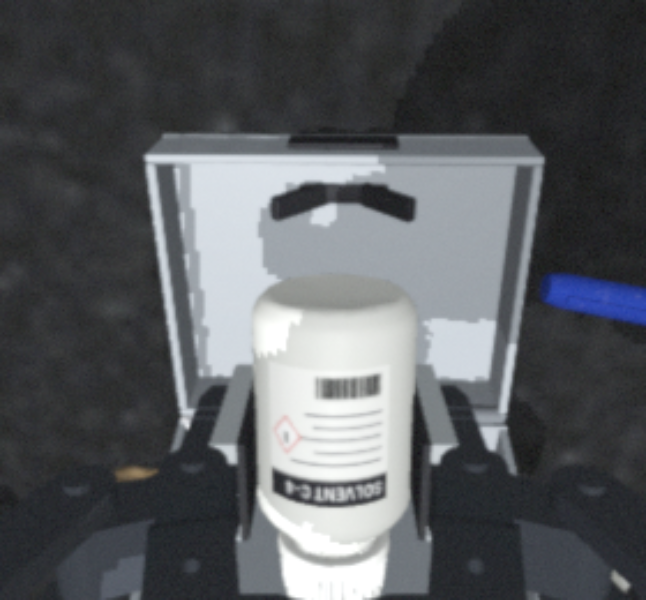

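Wrist view: rib tips at (299,170)/(359,171), about 1 mm to +y of the estimate; the vial is straight, cap toward the hinge. Lowering.

Request:
step_arm(deltas=[[[2.5,0,0.05,-1,0],[2.5,0,0,-1.2,0],[2.5,0,0,-1.2,0],[2.5,0,0,-1.0,0],[2.5,0,0,-0.7,0],[2.5,0,0,-0.5,0],[2.5,0,0,-0.3,0],[2.5,0,0,0,0]]])

```text
t: 19.83
tcp_pos: [0.5512, -0.1398, 0.0281]
tcp_rot: [-3.108, 0.152, -3.016]
ft_force: [-0.5, -0.1, -0.8]
gripper_width: 0.0338
```

Request:
step_arm(deltas=[[[2.5,0,0,-0.1,0],[2.5,0,0,-0.1,0],[2.5,0,0,-0.1,0],[2.5,0,0,0,0],[2.5,0,0,0,0],[2.5,0,0,0,0],[2.5,0,0,0,0],[2.5,0,0,0,0]]])

```text
t: 20.5
tcp_pos: [0.5515, -0.1399, 0.0257]
tcp_rot: [-3.108, 0.153, -3.016]
ft_force: [0.2, 0.3, -1.0]
gripper_width: 0.0337
```

No contact yet (mid about 33 mm up). Continuing gently.

Request:
step_arm(deltas=[[[2.5,0,0,-0.1,0],[2.5,0,0,-0.1,0],[2.5,0,0,-0.1,0],[2.5,0,0,0,0],[2.5,0,0,0,0],[2.5,0,0,0,0],[2.5,0,0,0,0],[2.5,0,0,0,0]]])

```text
t: 21.17
tcp_pos: [0.5519, -0.1398, 0.0236]
tcp_rot: [-3.107, 0.154, -3.016]
ft_force: [-2.2, 1.9, 9.7]
gripper_width: 0.0339
```

Request:
step_arm(deltas=[[[2.5,0,0,-0.1,0],[2.5,0,0,-0.1,0],[2.5,0,0,0,0],[2.5,0,0,0,0],[2.5,0,0,0,0],[2.5,0,0,0,0],[2.5,0,0,0,0],[2.5,0,0,0,0]]])

```text
t: 21.83
tcp_pos: [0.5526, -0.1397, 0.0225]
tcp_rot: [-3.107, 0.156, -3.016]
ft_force: [-1.2, 4.6, 14.4]
gripper_width: 0.0335
```

Request:
step_arm(deltas=[[[2.5,0,0,-0.1,0],[2.5,0,0,-0.1,0],[2.5,0,0,-0.1,0],[2.5,0,0,0,0],[2.5,0,0,0,0],[2.5,0,0,0,0],[2.5,0,0,0,0],[2.5,0,0,0,0]]])

```text
t: 22.5
tcp_pos: [0.5538, -0.1397, 0.0201]
tcp_rot: [-3.106, 0.159, -3.016]
ft_force: [0.7, 7.4, 15.2]
gripper_width: 0.0337
```

Request:
step_arm(deltas=[[[2.5,0,0,-0.1,0],[2.5,0,0,-0.1,0],[2.5,0,0,0,0],[2.5,0,0,0,0],[2.5,0,0,0,0],[2.5,0,0,0,0],[2.5,0,0,0,0],[2.5,0,0,0,0]]])

```text
t: 23.17
tcp_pos: [0.5543, -0.1397, 0.0186]
tcp_rot: [-3.106, 0.16, -3.015]
ft_force: [2.1, 8.6, 18.9]
gripper_width: 0.0332
```

```bash
python3 - <<'E'
from h import *
o=ctrl.get_obs();print(o["t"],o["tcp_pos"],o["moment"],o["ft_force"])
c=snap("wrist","pics/w5.png")
cv2.imwrite("pics/w5c.png",cv2.resize(c["frame"][80:400,180:460,::-1],(525,600)))
E
```

```text
23.1667 [ 0.5543206  -0.13968742  0.01863304] [ 1.19174381 -0.19566488  0.01050343] [ 2.10598233  8.55521995 18.94967607]
```

View pics/w5c.png

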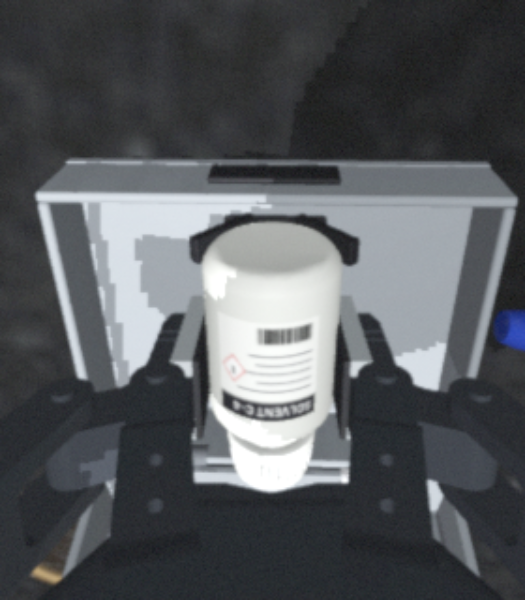

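The base end sits in the front V; height is at nominal. Releasing to 5 cm.

Request:
step_arm(deltas=[[[3.6,0,0,0,0],[3.8,0,0,0,0],[4.0,0,0,0,0],[4.2,0,0,0,0],[4.4,0,0,0,0],[4.8,0,0,0,0],[5.2,0,0,0,0],[5.4,0,0,0,0]]])

```text
t: 23.88
tcp_pos: [0.5513, -0.1399, 0.0154]
tcp_rot: [-3.108, 0.153, -3.016]
ft_force: [0.3, 0.0, 0.1]
gripper_width: 0.0537
```

```bash
python3 - <<'E'
from h import *
o=ctrl.get_obs();print(o["t"],o["tcp_pos"],o["gripper_width"],o["ft_force"])
c=snap("wrist","pics/w6.png");w=wcam(c,o)
C=lambda x,y,z:np.array([.5576+x*np.cos(.1215)-y*np.sin(.1215),-.1393+x*np.sin(.1215)+y*np.cos(.1215),z])
cam=-w["R"].T@w["t"]
print("cam",cam,"level vial base/mid/shoulder/cap", [proj(w,C(-.008+s,0,.0255)).round(1) for s in(-.03,0,.03,.045)])
print("top edge of base, cap",proj(w,C(-.038,0,.0435)).round(1),proj(w,C(.037,0,.039)).round(1))
print("sides base",[proj(w,C(-.038,y,.0255)).round(1) for y in(-.018,.018)])
cv2.imwrite("pics/w6c.png",cv2.resize(c["frame"][80:400,180:460,::-1],(525,600)))
E
```

```text
23.8833 [ 0.55132607 -0.13993941  0.0154031 ] 0.05369803953513467 [0.33406848 0.00478867 0.13864672]
cam [ 0.45238254 -0.14825728  0.13625501] level vial base/mid/shoulder/cap [array([324. , 218.7]), array([324. , 268.7]), array([324., 310.]), array([324., 328.])]
top edge of base, cap [322.4 241.8] [323.1 349.7]
sides base [array([285.5, 218. ]), array([362.7, 219.5])]
```

View pics/w6c.png

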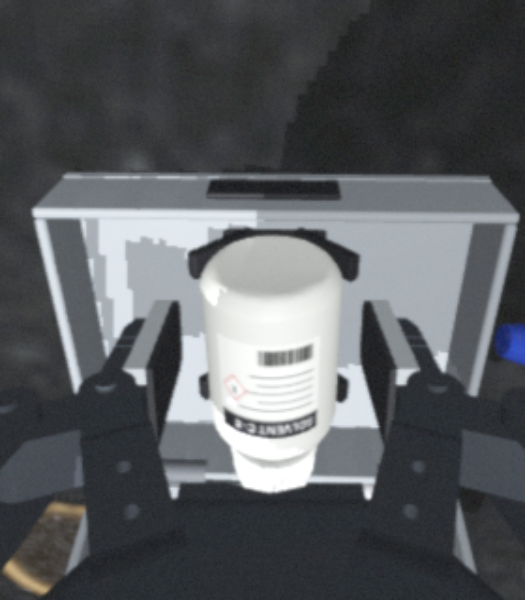

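Vial lies symmetric over both ribs, force zero, level by its silhouette (base edge within ~2–3 mm of prediction). Retreating up and going for the tab again.

Request:
step_arm(deltas=[[[5.4,0,0,0,0],[5.4,0,0,0,0],[5.4,0,0,1,0],[5.4,0,0,2.5,0],[5.4,0,0,3.5,0],[5.4,0,0,3.8,0],[5.4,0,0,4,0],[5.4,0,0,4,0]]])

```text
t: 24.6
tcp_pos: [0.5508, -0.1397, 0.2062]
tcp_rot: [-3.108, 0.153, -3.016]
ft_force: [0.8, -0.5, -0.0]
gripper_width: 0.0541
```

Request:
step_arm(deltas=[[[5.4,1.5,0.2,2,0],[5.4,2.5,0.3,0,0],[5.4,2.5,0.3,0,0],[5.4,2.0,0.3,0,0],[5.4,0.5,0,-2,0],[5.4,0,0,-2,0],[5.4,0,0,-2,0],[5.4,0,0,0,0]]])

```text
t: 25.27
tcp_pos: [0.6391, -0.128, 0.1597]
tcp_rot: [-3.111, 0.146, -3.016]
ft_force: [-0.1, -0.7, -0.7]
gripper_width: 0.0538
```

```bash
python3 - <<'E'
from h import *
o=ctrl.get_obs();print(o["t"],o["tcp_pos"],o["tcp_rot"],o["gripper_width"],o["ft_force"].round(1),o["joints"].round(2))
c=snap("wrist","pics/w7.png");w=wcam(c,o);f=c["frame"]
C=lambda x,y,z:np.array([.5576+x*np.cos(.1215)-y*np.sin(.1215),-.1393+x*np.sin(.1215)+y*np.cos(.1215),z])
for th in(1.8,1.87,1.9): print(th,[proj(w,C(.049-r*np.cos(th+.041),y,.024+r*np.sin(th+.041))).round(1) for r in(.0985,.119) for y in(-.013,.013)])
E
```

```text
25.2667 [ 0.63912749 -0.12799844  0.15966269] [-3.1111604   0.14587835 -3.01599451] 0.05383384286433614 [-0.1 -0.7 -0.7] [-0.33  0.56  1.41  0.04  1.03 -2.05]
1.8 [array([305.3, 210.7]), array([344.1, 211.3]), array([302.6, 234.2]), array([344.8, 234.9])]
1.87 [array([305.8, 217.6]), array([343.6, 218.2]), array([303.4, 242.4]), array([344.3, 243.1])]
1.9 [array([306.1, 220.2]), array([343.5, 220.9]), array([303.8, 245.5]), array([344. , 246.3])]
```

Request:
step_arm(deltas=[[[5.4,0.15,0,-1.2,0],[5.4,0.15,0,-1.0,0],[5.4,0,0,-0.75,0],[1.5,0,0,0,0],[1.5,0,0,0,0],[1.5,0,0,0,0],[1.5,0,0,0,0],[1.5,0,0,0,0]]])

```text
t: 25.98
tcp_pos: [0.645, -0.1291, 0.1349]
tcp_rot: [-3.107, 0.155, -3.016]
ft_force: [0.1, -0.7, 0.6]
gripper_width: 0.0151
```

```bash
python3 - <<'E'
import numpy as np
c,s=np.cos(.1215),np.sin(.1215)
ph=np.arctan2(.0045,.109)
th=np.r_[1.87,np.linspace(1.78,.2,22),.12,.06]
R=.110+.0*th
P=np.array([[.5576+c*(.049-r*np.cos(t+ph)),-.1393+s*(.049-r*np.cos(t+ph)),.024+r*np.sin(t+ph)] for t,r in zip(th,R)])
print(P.round(4)[[0,8,16,-1]]);print((np.diff(P,axis=0)*100).round(2).tolist())
E
```

```text
[[ 0.6427 -0.1289  0.1277]
 [ 0.5765 -0.137   0.1298]
 [ 0.5222 -0.1436  0.0942]
 [ 0.4976 -0.1466  0.0351]]
[[-0.94, -0.11, 0.29], [-0.8, -0.1, 0.17], [-0.81, -0.1, 0.11], [-0.82, -0.1, 0.05], [-0.82, -0.1, -0.01], [-0.82, -0.1, -0.07], [-0.81, -0.1, -0.13], [-0.8, -0.1, -0.2], [-0.78, -0.1, -0.26], [-0.76, -0.09, -0.31], [-0.73, -0.09, -0.37], [-0.7, -0.09, -0.43], [-0.67, -0.08, -0.48], [-0.63, -0.08, -0.53], [-0.59, -0.07, -0.57], [-0.55, -0.07, -0.62], [-0.5, -0.06, -0.66], [-0.45, -0.05, -0.69], [-0.4, -0.05, -0.72], [-0.34, -0.04, -0.75], [-0.28, -0.03, -0.78], [-0.23, -0.03, -0.8], [-0.17, -0.02, -0.86], [-0.09, -0.01, -0.65]]
```

Fingers closed on nothing: checking where the tab is (pre-descent wrist view beside current top and side crops).

```bash
python3 - <<'E'
from h import *
a=cv2.imread("pics/w7.png")[100:400,170:470]
t=snap("top","pics/t8.png")["frame"][150:250,300:420,::-1];s=snap("side","pics/s8.png")["frame"][180:280,270:390,::-1];w=snap("wrist","pics/w8.png")["frame"][100:400,170:470,::-1]
A=cv2.resize(a,(400,400));W=cv2.resize(w,(400,400))
B=np.hstack([cv2.resize(t,(400,200)),cv2.resize(s,(400,200))])
B=np.hstack([cv2.resize(t,(240,200),interpolation=cv2.INTER_CUBIC),cv2.resize(s,(240,200),interpolation=cv2.INTER_CUBIC),np.zeros((200,320,3),np.uint8)])
cv2.imwrite("pics/m8.png",np.vstack([np.hstack([A,W]),B]))
E
```

```text
(no output)
```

View pics/m8.png

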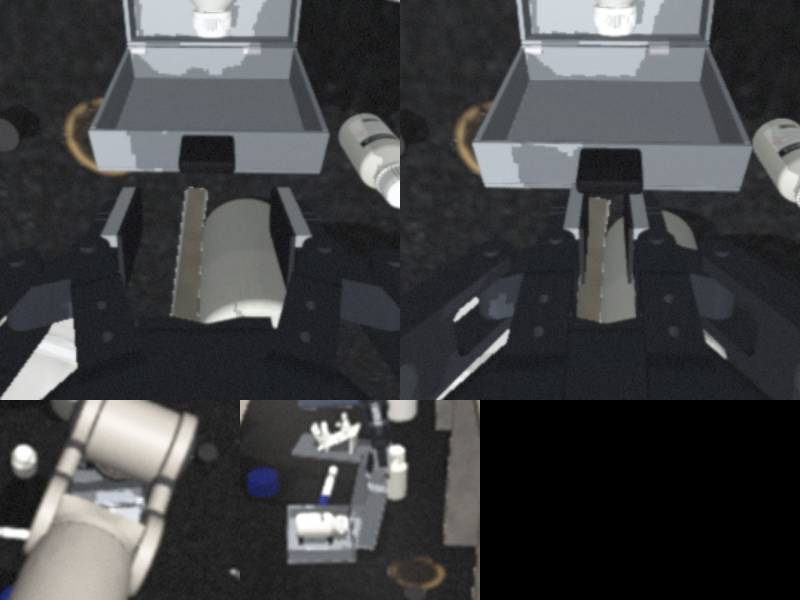

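Side crop: vial in the case. The tab ended at about 1.74 rad (tab end at row 227, not 245), so the closed fingers are just behind the tab. That serves to push the lid shut: I'll follow the arc with closed fingers on the tab's outer face.

```bash
python3 - <<'E'
import numpy as np
c,s=np.cos(.1215),np.sin(.1215)
th=np.r_[np.linspace(1.74,.0,25)]
r=.117+.006*np.clip((.8-th)/.6,0,1);n=.008
X=.049-r*np.cos(th)+n*np.sin(th)+.011; zz=.024+r*np.sin(th)+n*np.cos(th)+.008
P=np.array([.5576+c*X,-.1393+s*X,zz]).T
print(P.round(4)[[0,8,16,20,-1]]);D=np.diff(P,axis=0)*100;D[0]+=(P[0]-[.645,-.1291,.1349])*100
print(D.round(2).tolist())
E
```

```text
[[ 0.6445 -0.1287  0.146 ]
 [ 0.5781 -0.1368  0.1425]
 [ 0.5225 -0.1436  0.104 ]
 [ 0.5033 -0.1459  0.0746]
 [ 0.4951 -0.1469  0.04  ]]
[[-0.87, -0.06, 1.28], [-0.84, -0.1, 0.11], [-0.84, -0.1, 0.05], [-0.84, -0.1, -0.01], [-0.84, -0.1, -0.08], [-0.83, -0.1, -0.14], [-0.82, -0.1, -0.2], [-0.8, -0.1, -0.26], [-0.78, -0.1, -0.31], [-0.76, -0.09, -0.37], [-0.73, -0.09, -0.43], [-0.7, -0.09, -0.48], [-0.66, -0.08, -0.53], [-0.68, -0.08, -0.53], [-0.64, -0.08, -0.58], [-0.6, -0.07, -0.63], [-0.56, -0.07, -0.67], [-0.51, -0.06, -0.72], [-0.46, -0.06, -0.76], [-0.4, -0.05, -0.79], [-0.35, -0.04, -0.83], [-0.23, -0.03, -0.86], [-0.15, -0.02, -0.88], [-0.09, -0.01, -0.89]]
```

Request:
step_arm(deltas=[[[0,-0.2,0,0.6,0],[0,-0.6,-0.06,0.5,0],[0,-0.84,-0.1,0.1,0],[0,-0.84,-0.1,0.05,0],[0,-0.84,-0.1,0,0],[0,-0.84,-0.1,-0.1,0],[0,-0.83,-0.1,-0.14,0],[0,-0.82,-0.1,-0.2,0]]])

```text
t: 26.8
tcp_pos: [0.5853, -0.1356, 0.1421]
tcp_rot: [-3.108, 0.153, -3.016]
ft_force: [0.4, -0.1, 1.0]
gripper_width: -0.0003
```

Request:
step_arm(deltas=[[[0,-0.8,-0.1,-0.26,0],[0,-0.78,-0.1,-0.31,0],[0,-0.76,-0.09,-0.37,0],[0,-0.73,-0.09,-0.43,0],[0,-0.7,-0.09,-0.48,0],[0,-0.66,-0.08,-0.53,0],[0,-0.68,-0.08,-0.53,0],[0,-0.64,-0.08,-0.58,0]]])

```text
t: 27.47
tcp_pos: [0.5281, -0.1426, 0.1066]
tcp_rot: [-3.108, 0.153, -3.016]
ft_force: [1.2, 0.6, -0.1]
gripper_width: 0.0003
```

Request:
step_arm(deltas=[[[0,-0.6,-0.07,-0.63,0],[0,-0.56,-0.07,-0.67,0],[0,-0.51,-0.06,-0.72,0],[0,-0.46,-0.06,-0.76,0],[0,-0.4,-0.05,-0.79,0],[0,-0.35,-0.04,-0.83,0],[0,0,0,0,0],[0,0,0,0,0]]])

```text
t: 28.13
tcp_pos: [0.4995, -0.146, 0.0626]
tcp_rot: [-3.109, 0.151, -3.016]
ft_force: [0.5, -0.9, -0.5]
gripper_width: -0.0004
```

```bash
python3 - <<'E'
from h import *
o=ctrl.get_obs();print(o["t"],o["tcp_pos"],o["ft_force"],o["gripper_width"])
snap("side","pics/s9.png");snap("wrist","pics/w9.png")
E
```

```text
28.1333 [ 0.49947136 -0.14596219  0.06257609] [ 0.46825897 -0.94871988 -0.46632055] -0.0003779934099393687
```

No pictures left, so I continue by force: pressing the tab down to its shut height.

Request:
step_arm(deltas=[[[0,-0.2,-0.02,-0.85,0],[0,-0.15,-0.02,-0.85,0],[0,-0.05,0,-0.4,0],[0,0,0,-0.1,0],[0,0,0,-0.1,0],[0,0,0,0,0],[0,0,0,0,0],[0,0,0,0,0]]])

```text
t: 28.9
tcp_pos: [0.4956, -0.1463, 0.0408]
tcp_rot: [-3.108, 0.152, -3.015]
ft_force: [-6.2, -0.2, 5.1]
gripper_width: 0.0001
```

Request:
step_arm(deltas=[[[0,0,0,-0.15,0],[0,0,0,-0.15,0],[0,0,0,-0.15,0],[0,0,0,0,0],[0,0,0,0,0],[0,0,0,0,0],[0,0,0,0,0],[0,0,0,0,0]]])

```text
t: 29.57
tcp_pos: [0.4957, -0.1465, 0.0395]
tcp_rot: [-3.107, 0.154, -3.014]
ft_force: [-19.9, 2.9, 42.8]
gripper_width: 0.0003
```

Firm stop at the shut height (43 N). Backing off away from the lid face first, then up for a numeric check.

Request:
step_arm(deltas=[[[0,-0.15,0,0.25,0],[0,-0.4,0,0.1,0],[0,-0.8,0,0.5,0],[0,-1.0,0,1.5,0],[0,-1.0,0,2.5,0],[0,0,0,3,0],[0,0,0,3,0],[0,0,0,0,0]]])

```text
t: 30.23
tcp_pos: [0.465, -0.1479, 0.1497]
tcp_rot: [-3.102, 0.161, -3.015]
ft_force: [0.8, -0.4, 1.0]
gripper_width: 0.0001
```

```bash
cat > chk.py <<'E'
from h import *
o=ctrl.get_obs();print(o["t"],o["tcp_pos"],o["ft_force"].round(1))
c=snap("wrist","pics/w10.png");w=wcam(c,o);g=cv2.cvtColor(c["frame"],cv2.COLOR_RGB2GRAY).astype(float)
def L(x,y,z,th):
    q=np.array([x-.049,z-.024]);a,b=np.cos(th),np.sin(th)
    X=.049+a*q[0]+b*q[1];Z=.024-b*q[0]+a*q[1]
    return np.array([.5576+X*np.cos(.1215)-y*np.sin(.1215),-.1393+X*np.sin(.1215)+y*np.cos(.1215),Z])
for th in(0,.02,.04,.08,.15): print(th,"front top L/R",[proj(w,L(-.049,y,.051,th)).round(1) for y in(-.059,.059)],"low lid edge",proj(w,L(-.049,-.04,.024,th)).round(1),"tab end",proj(w,L(-.07,0,.032,th)).round(1))
print("base rim",proj(w,L(-.049,-.04,.024,0)).round(1),"bottom",proj(w,L(-.049,-.04,0,0)).round(1))
u=int(round(proj(w,L(-.049,-.04,.04,0))[0]));col=g[:,u-4:u+5].mean(1)
d=np.diff(col);print("col",u,[(i,int(col[i-2]),int(col[i+3])) for i in range(60,330) if abs(d[i])>6])
v=int(round(proj(w,L(-.049,0,.051,0))[1]))+6;row=g[v-2:v+3].mean(0);d=np.diff(row);print("row",v,[(i,int(row[i-2]),int(row[i+3])) for i in range(150,520) if abs(d[i])>10])
E
python3 chk.py
```

```text
30.2333 [ 0.46495414 -0.14794507  0.14969784] [ 0.8 -0.4  1. ]
0 front top L/R [array([263.6, 225. ]), array([389.3, 227.8])] low lid edge [288.1 211. ] tab end [326.7 197.2]
0.02 front top L/R [array([263.2, 226.6]), array([389.6, 229.5])] low lid edge [287.8 212. ] tab end [326.6 198.5]
0.04 front top L/R [array([262.8, 228.3]), array([389.9, 231.2])] low lid edge [287.5 213. ] tab end [326.5 199.9]
0.08 front top L/R [array([262. , 231.8]), array([390.4, 234.8])] low lid edge [286.9 215.2] tab end [326.4 202.8]
0.15 front top L/R [array([260.5, 238.4]), array([391.4, 241.5])] low lid edge [285.8 219.5] tab end [326.1 208.6]
base rim [288.1 211. ] bottom [291.4 200.1]
col 286 [(197, 43, 103), (198, 41, 91), (200, 69, 86), (208, 89, 89), (209, 89, 87), (210, 94, 88), (220, 88, 148), (221, 88, 181), (222, 90, 189), (223, 99, 189), (224, 116, 189), (239, 188, 152), (240, 188, 165), (241, 184, 165), (242, 149, 165), (282, 161, 72), (283, 162, 42), (284, 158, 32), (285, 146, 32), (286, 115, 32)]
row 232 [(263, 45, 173), (264, 45, 187), (265, 47, 188), (266, 58, 189), (387, 189, 44), (388, 188, 36), (389, 187, 35)]
```

Front-face bottom, seam and lid edge (rows 198, 209, 222) match the shut prediction (200, 211, 225) with a uniform 2–3 px offset and a single thin seam line; any opening would shift the edge the other way. Handing in.

```bash
python3 -c "
from station import ctrl
print(ctrl.sign_off())"
```

```text
the job is handed in; nothing more can be done
None
```

The job is handed in at about 30 s: the vial is in the ribs with its cap towards the hinge, and the lid is shut. The sign-off gave no verdict, so this rests on my own checks.

**What I did**
- **Lid:** I opened it by gripping the tab and following its arc.
- **Tilting the tool:** the move rows cannot command a tilt. I drove the arm past its reach limits so the tool leaned back about 25°, and gripped the vial under the hood with no unplanned contact.
- **Placing:** low, close-in moves took the lean back to about 9°. I lowered the vial until its base end met the front rib, pressed it nearly level at about 19 N, and released it.
- **Closing:** I pushed the tab along the arc with closed fingers, then pressed it down until it stopped firmly at the shut height (43 N at the fingertips).

**Last checks**
- **Vial:** after release the force was zero, and the picture showed it centred over both ribs, within about 3 mm lengthwise going by its base. The cap end read about 8 px short of the prediction, roughly 6 mm, where the gripper crowded the view. I judged that within the 12 mm allowed. I did not see the vial again after the lid was shut.
- **Lid:** measured edges in the wrist image match a shut lid, with a uniform 2–3 px offset and a single thin seam.

**What disagreed**
- The opened lid stood at about 1.74 rad, not at its 1.9 rad stop. My first try to regrip the tab therefore closed just behind it, which I then used for pushing the lid shut.
- The 12-picture limit ran out before the closing phase. The final lid check was numbers only, and I did not check the bystanders by picture at the end. No contact forces showed up near them.

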